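# Fit the two dividers into the slotted parts bin

### The arm

A 7-joint arm with a two-finger parallel gripper is mounted at the origin on the work surface. World frame = base frame: x ahead of the robot, y to its left, z up, the work surface at z = 0. Lengths are in m, angles in rad, forces in N, time in s.
With the tool pointing down it reaches from about 0.425 to 0.825 m from the base axis. Payload 3.6 kg.
Tool frame: the origin (TCP) lies midway between the tips of the shut fingers; the grasp point (between the pads) lies manip.pinch_z behind it (manip.pinch_z is the distance from the TCP to the grasp point, in m); z points along the fingers, y is the line along which they close (so a half turn about z gives the same grasp; the last joint's range is limited). The gripper opens to 85 mm and grips with 20 to 120 N. Pads are 22 mm wide; open, the fingers measure 114 mm over their backs; the gripper's body (76 mm by 85 mm) begins 54 mm behind the grasp point. The pads swing forward as they close: fully open they stand 13 mm farther back than shut.
Start: joints at [-1.254, 0.615, -0.013, 1.423, 0.008, 1.103, -0.04], TCP at [0.219, 0.612, 0.231] pointing down, gripper open.
Joint ranges: [-3.12, 3.12], [-0.3, 2.06], [-1.34, 1.32], [0.26, 2.42], [-1.36, 4.5], [0.01, 1.98], [-2.84, 2.84]. Speed limits (rad/s): [2.79, 2.79, 3.14, 3.14, 3.14, 3.14, 3.14].

### API

Orientations are given as [roll, pitch, yaw] about the fixed x, y, z axes, in that order (R = Rz(yaw) Ry(pitch) Rx(roll)).
In Python, from bench import sensors, vision, manip, cut_out gives the robot as it stands.
- The arm moves only by the tool move_arm, never from a script. Its argument "moves" is a list of rows, each a list of 6 numbers: the shift along the tool's x, y, z each as a share of 5 cm, from -1 to 1, then the turn, a rotation vector about the tool's x, y, z each as a share of 6 degrees, from -1 to 1. A call has 1 to 8 rows; each row shifts and turns the commanded pose from where the row before left it, along the tool's axes as they then stand; what a row does not reach is not made up. A row lasts 1/8 s, in which the tool goes at most 62.5 mm and 10.7 degrees, less where a joint would pass 70% of its speed; a pose out of reach is approached as far as the arm can. A call with a number of a shift or a turn outside -1 to 1 is refused whole. A call with a gripper value outside its range is refused whole. "jaw" is the closure, from 0 (fully open) to 1 (shut), set as the call begins (left out, the last holds). The fingers move at their own pace and stop on an object; "squeeze" is the grip in N (left out, the last holds). Time passes only in rows, so rows that do not move let the fingers close. It gives the time, the measured TCP pose, the force, the opening and the grip force at its end, in the units of the state.
- sensors.get_state(): the state, without advancing time (a new reading comes with each control period).
- vision.snapshot(name): name is "side" or "top" or "wrist"; returns a dict with "image" (480x640x3 uint8, blue, green, red), "vfov" (degrees; the focal length in pixels is half the picture's height over the tangent of half this angle, whatever the lens; pixels are square), "cx", "cy" (the principal point, pixels), "D" ([k1, k2, p1, p2, k3] as OpenCV has them; the pictures are not rectified), "R" (3x3) and "t" (3): a world point X has camera coordinates R X + t; the wrist camera has in their place "tool_from_camera" (4x4, takes a point from camera to tool coordinates, whose origin is the TCP and whose axes are the flange's). Camera axes: x right, y down, z forward; pixel columns grow to the right and rows downward; lengths in m; the calibration is good to about 2 mm. A picture is of the moment at which its call begins: read the wrist's pose just before it. There is no depth.
- manip.finish_job(): hands the job in; it is judged then, once.
Trained networks look in the newest picture that a camera, given by its name, has taken for a name from the list of things; names that differ only in an ending like _2 or _b are one class to them, and where a whole thing is asked for, a point or a joint stands for the part that bears it (a point fixed in the world has none). Each returns a list of dicts, best first, with "score" (0 to 1); they miss things now and then, are a little off and sometimes report something else, mostly with a low value. They report only what shows in the picture. A call takes as long as a camera call. They do not tell look-alikes from the thing itself.
- cut_out(camera, name): "pixels" (480x640 bool, what is visible of it) and "bbox" ([left, top, width, height] in pixels, round what is visible of it).
The state is a dict: "time": time; "qpos": joint angles; "qd": joint speeds; "joint_torque": joint torques, N m; "ee_pos": TCP position; "tool_rot": TCP orientation; "contact_force": force on the tool from outside, world axes, zero at the start; "torque": the same for the moment, N m; "gripper_width": finger opening in m; "gripper_force": force on a finger pad.
Only numpy, scipy, OpenCV 4.12 (cv2) and the standard library are available. Lean on these libraries where they do the work, as an engineer would, in place of code of your own. Each camera call takes 0.05 s, during which the arm holds its last target. There are 200 camera calls.

### The job

Split up the blue parts bin with its two loose grey dividers: stand the taller one upright in the slot farthest from the robot and the lower one in the slot nearest the robot, each pushed fully home on the slot's bottom and let go, with the middle slot left empty. The slotted insert lies loosely in the bin, so feel for the slots; do not ram or drop the dividers, and leave everything else on the bench where it is.

Things in the scene. Friction and masses are not known exactly. Their poses are not given: they have to be found in the camera images.
- bin: Fixed blue open bin, outside 232 (x) x 144 (y) x 50 (z) mm, walls 5 mm; origin under its centre, x along its length, away from the robot. In it lies a white insert, 190 mm long, with three cross slots along y, 45 mm apart, the middle one at its centre. The insert's centre stands anywhere from -14 to +14 mm along x from the bin's, stiffly (18 N shifts it), and is not reported: feel or look for it.
- far_slot (a point): Mid-range place of the far slot's bottom, 8 mm above the table, +45 mm along the bin's x: a point fixed to the bin. The real slot lies within 14 mm of it along the bin, with the insert. Slots are 9 mm wide, cut in two side rails whose tops (lands) are 30 mm above the table; a divider's width has 124 mm of room between the rails' outer webs.
- near_slot (a point): Mid-range place of the near slot's bottom, 8 mm above the table, -45 mm along the bin's x: a point fixed to the bin. The real slot lies within 14 mm of it along the bin, with the insert. At each end of the insert stands a cheek across it, 8 mm thick, its top 56 mm above the table, its inner face 87 mm from the insert's centre: handy to feel for.
- divider_tall: Flat rectangular grey plastic bin divider, the taller of the two: 6 mm thick (its x), 120 mm wide (its y), 110 mm high (its z). Origin at the middle of its lower edge (centre of the 6 x 120 mm underside), z up along the plate. At the start it leans in one of the two stands, its lower edge in the stand's trough.
- divider_low: Flat rectangular grey plastic bin divider, the lower of the two: 6 mm thick (its x), 120 mm wide (its y), 80 mm high (its z). Origin at the middle of its lower edge (centre of the 6 x 120 mm underside), z up along the plate. At the start it leans in one of the two stands, its lower edge in the stand's trough.
- stand_1: Fixed steel stand, base 100 x 130 mm, origin under its base. A divider leans in it 25 degrees from vertical, top to the stand's -x, its lower edge middle at (20, 0, 34) mm in a trough with a 12 mm lip. Two 14 mm wide arms at y = +-50 mm carry it up to 66 mm along it; between them it is free to pinch at the middle of its top edge, tool tilted along the plate.
- stand_2: Fixed steel stand, base 100 x 130 mm, origin under its base. A divider leans in it 25 degrees from vertical, top to the stand's -x, its lower edge middle at (20, 0, 34) mm in a trough with a 12 mm lip. Two 14 mm wide arms at y = +-50 mm carry it up to 66 mm along it; between them it is free to pinch at the middle of its top edge, tool tilted along the plate.
- wrench: Steel wrench lying on the table, a bystander; origin at its underside middle.
- screwdriver: Screwdriver lying on the table, a bystander; origin at its underside middle.
- tape_roll: Black roll, 90 mm across and 25 mm high, lying flat, a bystander; origin under its centre.
- spray_bottle: White spray bottle with red head, 76 mm across and 210 mm high, a bystander; origin under its centre.
- can: Can, 66 mm across and 100 mm high, a bystander; origin under its centre.
There are look-alikes about, which are no part of the job. Leave any turquoise look-alike of the divider_tall alone. Leave any brown look-alike of the divider_low alone.

How it is judged:
At the end, for the whole second after the job is handed in: Taller divider in the far (+x) slot, lower in the near one: lower edge within 3.5 mm of the slot bottom, within 17.5 mm of +-45 mm along the bin (insert play included) and 10 mm of its centre line, upright and square within 0.14 rad, at rest, released (x of divider_tall in the frame of bin between 0.0275 and 0.0625 m and y of divider_tall in the frame of bin between -0.01 and 0.01 m and z of each of divider_tall, divider_low in the frame of bin below 0.0115 m and angle between each of divider_tall, divider_low's own z axis and vertical below 0.14 rad and angle between the x axis of each of divider_tall, divider_low and the x axis of bin, either way round below 0.14 rad and linear speed of each of divider_tall, divider_low below 0.02 m/s and contact force between each of divider_tall, divider_low and the fingers below 0.1 N and x of divider_low in the frame of bin between -0.0625 and -0.0275 m and y of divider_low in the frame of bin between -0.01 and 0.01 m); the robot touches nothing.
It fails at once if the taller divider is rammed or dropped into the bin (over 80 N) (contact force between divider_tall and bin above 80 N).
It fails at once if the lower divider is rammed or dropped into the bin (over 80 N) (contact force between divider_low and bin above 80 N).
It fails at once if a bystander on the bench (wrench, screwdriver, roll, bottle or can) is moved by more than 40 mm (distance of any of wrench, screwdriver, tape_roll, spray_bottle, can from where it was at the start of the episode above 0.04 m).
It also fails if it takes over 72 s, if anything falls off the work surface, if the arm or the gripper's body presses on something with over 40 N, if the wrist force passes 120 N, or if a joint passes its speed limit or range.

## Working session

There is one attempt and no reset: what is moved stays moved. The work goes in short steps, Python scripts to look and compute and a tool call to move; the robot and the scene stay as the last step left them, time stands still between calls to the robot, and variables do not carry over. Pictures are saved under pics/ and viewed, at most 10 in all, crops included, and the job is handed in when it is done.

Besides the shell and the picture viewer there is one more tool, called by a JSON object that holds its "op" and its "data", one argument or row to a line. move_arm: Moves the arm, as the interface text tells. Shift numbers are shares of 5 cm and turn numbers shares of 6 degrees, none past 1 either way. Its arguments: {"type":"object","properties":{"moves":{"type":"array","items":{"type":"array","items":{"type":"number","minimum":-1,"maximum":1}}},"jaw":{"type":"number"},"squeeze":{"type":"number"}},"required":["moves"]}

```bash
mkdir -p pics; ls
python3 - <<'E'
from bench import sensors, vision, manip, cut_out
import cv2, numpy as np
s=sensors.get_state(); print(s['ee_pos'],s['tool_rot'],s['time'],manip.pinch_z,s['gripper_width'])
for n in ['side','top']:
    d=vision.snapshot(n); cv2.imwrite(f'pics/{n}0.png',d['image'])
    print(n,d['vfov'],d['cx'],d['cy'],d['D'],'cam at',-np.array(d['R']).T@np.array(d['t']))
    for o in ['divider_tall','divider_low','stand_1','bin']:
        for r in cut_out(n,o)[:3]: print(n,o,round(r['score'],2),r['bbox'])
E
```

```text
pics
[0.2188145  0.61123863 0.23011759] [-3.13899522e+00  1.15764002e-05  2.79786412e+00] 0.0 0.0187 0.08498432490455804
side 46.44622131784426 319.7618106192502 228.80245218286262 [-0.14735951  0.          0.          0.          0.        ] cam at [ 0.53845072 -1.30813694  1.20359071]
side divider_tall 0.82 [248.9, 350.3, 63.5, 50.1]
side divider_tall 0.71 [294.3, 270.2, 22.9, 54.4]
side divider_low 0.79 [350.5, 189.2, 18.2, 26.8]
side divider_low 0.67 [295.8, 222.3, 14.9, 41.3]
side stand_1 0.86 [280.9, 236.0, 45.0, 39.4]
side stand_1 0.65 [284.4, 285.0, 40.3, 52.6]
side stand_1 0.56 [253.2, 173.4, 70.9, 42.7]
side bin 0.57 [249.4, 173.9, 74.7, 45.2]
top 46.37691304463253 316.3013151333993 245.35748774933057 [-0.03341496  0.          0.          0.          0.        ] cam at [ 0.47124261 -0.04005487  1.36861458]
top divider_tall 0.77 [478.8, 274.0, 64.6, 65.0]
top divider_tall 0.58 [416.8, 261.3, 57.5, 25.4]
top divider_tall 0.42 [329.0, 299.3, 34.0, 40.5]
top divider_low 0.75 [327.3, 263.9, 51.0, 22.1]
top divider_low 0.63 [223.4, 162.5, 53.6, 40.9]
top divider_low 0.5 [320.8, 251.5, 63.1, 50.0]
top stand_1 0.83 [406.5, 253.9, 62.1, 44.3]
top stand_1 0.77 [321.1, 250.1, 60.6, 54.9]
```

View pics/top0.png

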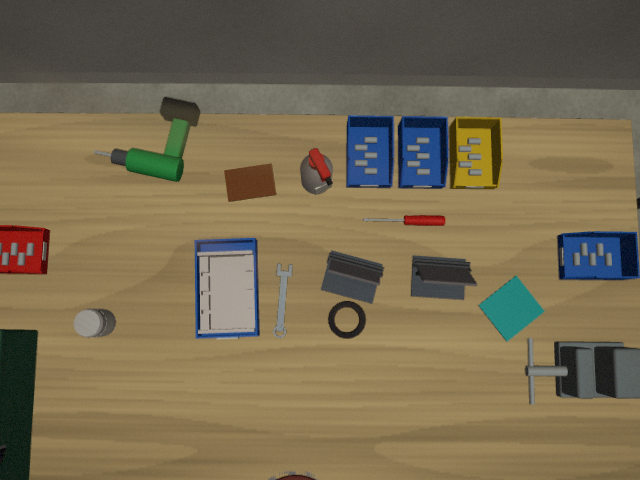

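View pics/side0.png

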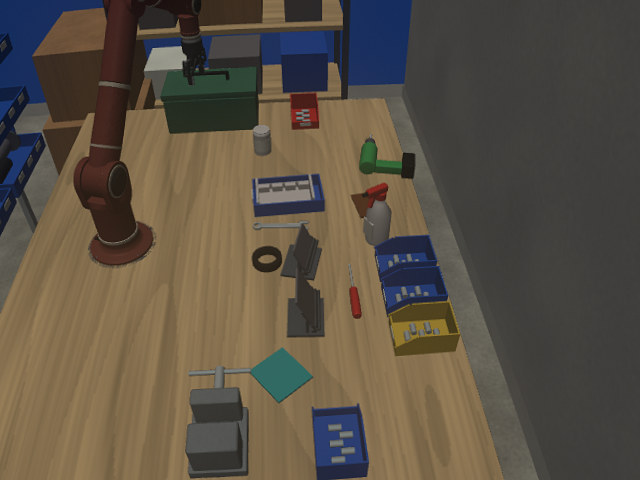

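The top view has the bin at about (227,288), with its insert visible. Stands with dark plates are at (352,277) and (443,278), and the turquoise and brown look-alikes lie flat. In the side view, the front stand (305,300) carries the taller plate.

```bash
cat > h.py <<'E'
from bench import sensors, vision, manip, cut_out
import cv2, numpy as np
from scipy.spatial.transform import Rotation as Ro
def K(d):
    f=240/np.tan(np.radians(d['vfov'])/2); return np.array([[f,0,d['cx']],[0,f,d['cy']],[0,0,1]])
def snap(n):
    s=sensors.get_state(); d=vision.snapshot(n)
    if n=='wrist':
        T=np.eye(4); T[:3,:3]=Ro.from_euler('xyz',s['tool_rot']).as_matrix(); T[:3,3]=s['ee_pos']
        C=T@np.array(d['tool_from_camera']); d['R']=C[:3,:3].T; d['t']=-d['R']@C[:3,3]
    return d
def ray(d,uv):
    p=cv2.undistortPoints(np.array(uv,float).reshape(-1,1,2),K(d),np.array(d['D'],float))[:,0]
    R=np.array(d['R']); v=np.c_[p,np.ones(len(p))]@R
    return -R.T@np.array(d['t']),v/np.linalg.norm(v,axis=1)[:,None]
def onz(d,uv,z):
    c,v=ray(d,uv); return c+v*((z-c[2])/v[:,2])[:,None]
def proj(d,X):
    R=np.array(d['R'],float); return cv2.projectPoints(np.array(X,float).reshape(-1,1,3),cv2.Rodrigues(R)[0],np.array(d['t'],float),K(d),np.array(d['D'],float))[0][:,0]
def tri(ds,uvs):
    A=np.zeros((3,3));b=np.zeros(3)
    for d,uv in zip(ds,uvs):
        c,v=ray(d,[uv]);P=np.eye(3)-np.outer(v[0],v[0]);A+=P;b+=P@c
    return np.linalg.solve(A,b)
E
python3 - <<'E'
from h import *
np.set_printoptions(precision=4,suppress=True)
d=snap('top')
# bin rim corners z=.05
print('bin rim',onz(d,[(195,240),(257,238),(259,337),(197,339)],.05))
print('stand A',onz(d,[(352,277)],0.0),'B',onz(d,[(443,278)],0.0))
w=vision.snapshot('wrist'); print(w['tool_from_camera'],w['vfov'],w['cx'],w['cy'],w['D'])
T=d['image']
a=cv2.resize(T[235:345,185:265],None,fx=5,fy=5,interpolation=cv2.INTER_CUBIC)
b=cv2.resize(T[240:310,315:485],None,fx=4.7,fy=4.7,interpolation=cv2.INTER_CUBIC)
cv2.imwrite('pics/stands.png',np.clip(b*2.,0,255).astype(np.uint8))
E
```

```text
bin rim [[0.6471 0.2459 0.05  ]
 [0.6536 0.0986 0.05  ]
 [0.4212 0.0884 0.05  ]
 [0.4148 0.2327 0.05  ]]
stand A [[ 0.5668 -0.1308  0.    ]] B [[ 0.5667 -0.3539  0.    ]]
[[-0.0011 -0.9568 -0.2909  0.0739]
 [ 1.     -0.0011 -0.0001  0.    ]
 [-0.0002 -0.2909  0.9568 -0.1439]
 [ 0.      0.      0.      1.    ]] 70.59540734834037 317.5217803400201 238.51972168062696 [0.0139 0.     0.     0.     0.    ]
```

View pics/stands.png

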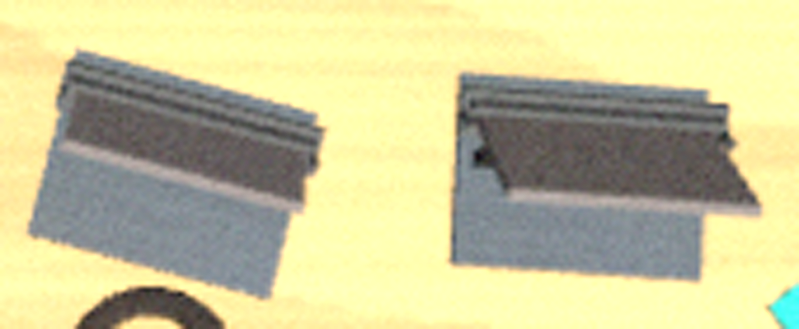

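In the crop, the left stand (A) holds the low divider and the right stand (B) the tall one. Both troughs are on the far side and both plates lean toward the robot. I'll write a row planner and go look at the bin from close by.

```bash
cat >> h.py <<'E'
def pose(s=None):
    s=s or sensors.get_state(); return np.array(s['ee_pos']),Ro.from_euler('xyz',s['tool_rot'])
def rot(yaw,tilt=0):
    """tool x along horizontal dir at yaw (deg); tilt about tool x (deg)"""
    return Ro.from_euler('z',yaw,degrees=True)*Ro.from_euler('x',180,degrees=True)*Ro.from_euler('x',tilt,degrees=True)
def plan(p,R,wps,dec=2):
    """wps: list of (pos,rot,nrows). prints rows"""
    out=[]
    for q,S,n in wps:
        q=np.array(q,float);S=S or R
        for i in range(n):
            k=n-i
            sh=R.inv().apply((q-p)/k)/.05; tn=np.degrees((R.inv()*S).as_rotvec()/k)/6
            row=np.round(np.r_[sh,tn],dec)+0.; assert abs(row).max()<=1,row
            p=p+R.apply(row[:3]*.05); R=R*Ro.from_rotvec(np.radians(row[3:]*6)); out.append(row.tolist())
    for i in range(0,len(out),8): print(str([[float('%g'%v) for v in r] for r in out[i:i+8]]).replace(' ',''))
    return p,R
E
python3 - <<'E'
from h import *
p,R=pose()
print(plan(p,R,[((.53,.165,.17),rot(93),15)]))
E
```

```text
[[-0.59,-0.42,0.08,0.0,0.0,0.75],[-0.62,-0.37,0.08,0.0,0.0,0.75],[-0.65,-0.32,0.08,0.0,0.0,0.75],[-0.67,-0.27,0.08,0.0,0.0,0.75],[-0.69,-0.22,0.08,0.0,0.0,0.75],[-0.71,-0.16,0.08,0.0,0.0,0.75],[-0.72,-0.11,0.08,0.0,0.0,0.75],[-0.73,-0.05,0.08,0.0,0.0,0.75]]
[[-0.73,0.01,0.08,0.0,0.0,0.75],[-0.72,0.06,0.08,0.0,0.0,0.74],[-0.72,0.12,0.09,0.0,0.0,0.75],[-0.7,0.17,0.08,0.0,0.0,0.74],[-0.69,0.23,0.09,0.0,0.0,0.75],[-0.67,0.28,0.08,0.0,0.0,0.74],[-0.65,0.34,0.09,0.0,0.0,0.75]]
(array([0.53024305, 0.16480012, 0.16980114]), Rotation.from_matrix(array([[-5.20696610e-02,  9.98643452e-01, -8.46095460e-05],
                            [ 9.98643449e-01,  5.20696509e-02, -1.17211534e-04],
                            [-1.12646941e-04, -9.05979336e-05, -9.99999990e-01]])))
```

{"op": "move_arm", "data": {
  "moves": [
    [-0.59, -0.42, 0.08, 0, 0, 0.75],
    [-0.62, -0.37, 0.08, 0, 0, 0.75],
    [-0.65, -0.32, 0.08, 0, 0, 0.75],
    [-0.67, -0.27, 0.08, 0, 0, 0.75],
    [-0.69, -0.22, 0.08, 0, 0, 0.75],
    [-0.71, -0.16, 0.08, 0, 0, 0.75],
    [-0.72, -0.11, 0.08, 0, 0, 0.75],
    [-0.73, -0.05, 0.08, 0, 0, 0.75]
  ]
}}

```text
time: 1.6
ee_pos: [0.3857, 0.373, 0.1995]
tool_rot: [3.141, -0.0, 2.167]
contact_force: [-0.1, 0.6, -0.1]
gripper_width: 0.0856
gripper_force: 0.0
```

{"op": "move_arm", "data": {
  "moves": [
    [-0.73, 0.01, 0.08, 0, 0, 0.75],
    [-0.72, 0.06, 0.08, 0, 0, 0.74],
    [-0.72, 0.12, 0.09, 0, 0, 0.75],
    [-0.7, 0.17, 0.08, 0, 0, 0.74],
    [-0.69, 0.23, 0.09, 0, 0, 0.75],
    [-0.67, 0.28, 0.08, 0, 0, 0.74],
    [-0.65, 0.34, 0.09, 0, 0, 0.75],
    [0, 0, 0, 0, 0, 0]
  ]
}}

```text
time: 2.6
ee_pos: [0.5321, 0.1609, 0.1699]
tool_rot: [3.14, 0.003, 1.616]
contact_force: [0.1, 0.1, 0.5]
gripper_width: 0.0852
gripper_force: 0.0
```

Run:
```python
from h import *
d=snap('wrist'); cv2.imwrite('pics/w1.png',np.clip(d['image']*1.5,0,255).astype(np.uint8))
import pickle; pickle.dump(d,open('w1.pkl','wb'))
print(pose()[0],sensors.get_state()['tool_rot'])
```

```text
[0.53088119 0.16343786 0.16977878] [3.14142575e+00 5.65455125e-04 1.62014713e+00]
```

View pics/w1.png

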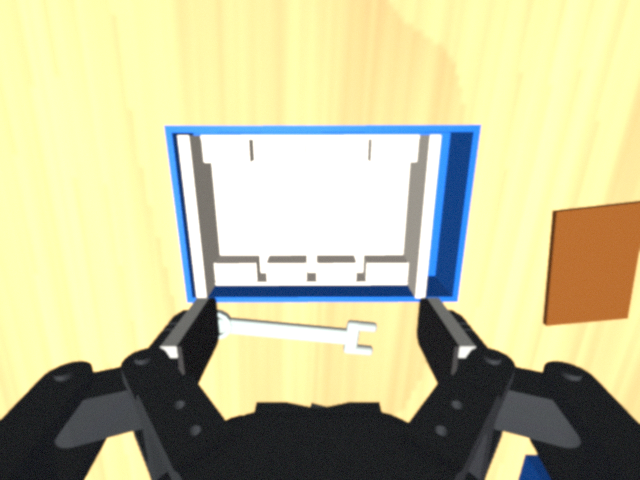

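The wrist view shows the bin with its rim at columns 167–480 and rows 127–300. The insert is shifted to the near (left) end, and the lower-rail slots show at about columns 262, 311 and 361. The brightened picture is saturated, so I'll view a darker enlargement.

Run:
```python
from h import *
import pickle; d=pickle.load(open('w1.pkl','rb'))
c=d['image'][120:310,160:490].astype(float); 
c=np.clip((c-90)*1.6,0,255) if c.max()>200 else c
cv2.imwrite('pics/w1c.png',cv2.resize(c,None,fx=2.4,fy=2.4,interpolation=cv2.INTER_CUBIC))
g=d['image'][:,:,1].astype(int)
for r in (140,150,262,270,278): print(r,g[r,165:485].tolist())
```

```text
140 [159, 139, 121, 115, 115, 113, 107, 89, 63, 42, 39, 69, 126, 174, 198, 206, 206, 207, 207, 207, 207, 208, 203, 188, 156, 109, 85, 78, 78, 80, 76, 79, 79, 81, 86, 120, 165, 197, 207, 208, 208, 208, 209, 208, 208, 207, 207, 209, 208, 209, 209, 210, 209, 209, 210, 210, 209, 209, 209, 209, 210, 209, 210, 210, 210, 210, 211, 211, 209, 209, 211, 210, 210, 210, 210, 211, 210, 209, 210, 209, 205, 198, 196, 179, 144, 119, 120, 145, 181, 202, 209, 211, 211, 210, 211, 211, 211, 211, 211, 211, 211, 211, 211, 210, 211, 211, 211, 212, 211, 211, 210, 211, 211, 212, 210, 211, 210, 210, 211, 212, 211, 211, 211, 210, 210, 210, 210, 210, 211, 209, 210, 210, 210, 210, 210, 209, 210, 208, 203, 191, 188, 200, 209, 210, 210, 210, 210, 210, 209, 210, 209, 209, 210, 210, 208, 210, 209, 209, 210, 209, 209, 209, 209, 209, 209, 209, 208, 208, 209, 209, 208, 209, 209, 208, 208, 208, 208, 208, 208, 207, 207, 208, 209, 207, 208, 208, 207, 207, 207, 207, 207, 207, 206, 206, 206, 206, 206, 206, 208, 207, 206, 204, 195, 167, 135, 130, 157, 185, 194, 200, 204, 204, 205, 205, 205, 206, 205, 205, 205, 205, 204, 204,
[... 6118 characters left out ...]
4, 88, 101, 143, 180, 191, 199, 202, 203, 202, 203, 204, 203, 202, 203, 203, 202, 203, 202, 201, 202, 202, 202, 202, 202, 202, 202, 202, 202, 202, 201, 201, 202, 201, 201, 202, 202, 201, 201, 202, 201, 201, 201, 200, 188, 160, 123, 105, 102, 100, 101, 101, 101, 115, 147, 183, 198, 200, 201, 201, 201, 200, 200, 192, 170, 123, 69, 41, 38, 40, 39, 38, 38, 39, 39, 42, 47, 46, 45, 46, 45, 47, 43, 42, 42, 46, 45, 44, 45, 44, 45, 51, 67, 83, 95, 101, 103, 112, 139, 166, 178, 182, 181, 179, 179, 178, 179, 179, 179, 178, 179, 179, 179, 178, 177, 177, 175, 176, 173, 174, 170, 171, 171][ WARN:0@0.026] global loadsave.cpp:1063 imwrite_ Unsupported depth image for selected encoder is fallbacked to CV_8U.
```

View pics/w1c.png

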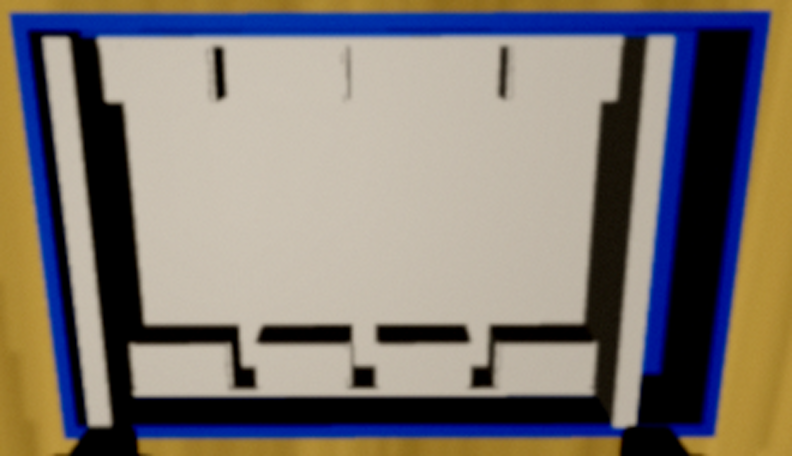

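The dark slot ends on the lower rail are at crop (244,377), (364,377) and (482,377). Both cheeks and the rim corners are sharp enough to measure.

Run:
```python
from h import *
import pickle; d=pickle.load(open('w1.pkl','rb'))
np.set_printoptions(precision=4,suppress=True)
cr=lambda L:[(160+(u+.5)/2.4-.5,120+(v+.5)/2.4-.5) for u,v in L]
rim=onz(d,cr([(12,13),(770,12),(715,436),(66,437)]),.05)
c=rim.mean(0); ax=(rim[1]+rim[2]-rim[0]-rim[3])[:2]; yaw=np.arctan2(ax[1],ax[0]); 
print('rim',rim,'c',c,'yaw',np.degrees(yaw),'len',np.linalg.norm(ax)/2,np.linalg.norm((rim[0]+rim[1]-rim[2]-rim[3])[:2])/2)
M=np.array([[np.cos(yaw),np.sin(yaw)],[-np.sin(yaw),np.cos(yaw)]])
def f(n,L,z): 
    q=(onz(d,L,z)-c)[:,:2]@M.T; print(n,(q*1000).round(1).tolist())
f('cheekL',cr([(42,36),(70,36),(113,427),(87,427)]),.056)
f('cheekR',cr([(647,36),(675,36),(637,426),(612,426)]),.056)
f('slots low rail',[(257.6,278),(266,278),(307,278),(315.7,278),(356.2,278),(365,278)],.03)
f('slots low rail outer end',cr([(233,387),(256,387),(354,387),(375,387),(471,387),(493,387)]),.03)
f('slots low rail bottomdark',cr([(233,368),(256,368),(354,368),(375,368),(471,368),(493,368)]),.008)
f('upper rail slots',cr([(207,47),(210,99),(346,47),(347,99),(508,47),(504,99)]),.03)
f('rail lower edge',cr([(132,395),(598,395)]),.03)
```

```text
rim [[0.4168 0.2366 0.05  ]
 [0.6485 0.2471 0.05  ]
 [0.6556 0.1033 0.05  ]
 [0.4233 0.0928 0.05  ]] c [0.536 0.17  0.05 ] yaw 2.603612662301738 len 0.23224002997094623 0.14397742683018103
cheekL [[-105.5, 65.3], [-97.1, 65.3], [-96.8, -65.0], [-105.8, -65.0]]
cheekR [[77.1, 65.2], [85.5, 65.1], [86.1, -65.0], [77.4, -65.0]]
slots low rail [[-58.4, -58.7], [-50.8, -58.8], [-13.6, -58.8], [-5.7, -58.8], [31.0, -58.9], [39.0, -58.9]]
slots low rail outer end [[-59.2, -61.6], [-50.5, -61.7], [-13.4, -61.7], [-5.5, -61.8], [30.9, -61.8], [39.2, -61.8]]
slots low rail bottomdark [[-63.1, -63.1], [-53.8, -63.2], [-14.1, -63.2], [-5.5, -63.3], [33.4, -63.3], [42.3, -63.3]]
upper rail slots [[-61.3, 61.8], [-61.3, 44.9], [-14.9, 61.8], [-14.7, 44.9], [39.3, 61.8], [38.7, 44.8]]
rail lower edge [[-97.7, -64.8], [79.2, -65.2]]
```

Run:
```python
from h import *
import pickle
np.set_printoptions(precision=5,suppress=True)
for i in range(4):
    s=sensors.get_state(); print(s['time'],np.array(s['ee_pos']),np.array(s['tool_rot']),np.abs(s['qd']).max())
    d=snap('wrist')
pickle.dump(d,open('w2.pkl','wb'))
d1=pickle.load(open('w1.pkl','rb'))
print('img diff',np.abs(d['image'].astype(int)-d1['image']).mean())
s1,_=cv2.phaseCorrelate(d1['image'][:300,:,1].astype(np.float32),d['image'][:300,:,1].astype(np.float32));print(s1)
```

```text
2.65 [0.53088 0.16344 0.16978] [3.14143 0.00057 1.62015] 0.04780506077334081
2.7 [0.53015 0.1651  0.16977] [-3.14117 -0.00056  1.62295] 0.027018856655282662
2.75 [0.52977 0.16602 0.1698 ] [-3.14103 -0.00107  1.6246 ] 0.014980098840803816
2.8 [0.52964 0.16643 0.16984] [-3.14111 -0.00117  1.62551] 0.008635533570840294
img diff 8.262562934027779
(1.8654970614644526, 1.7538750481763827)
```

Run:
```python
from h import *
import pickle
np.set_printoptions(precision=5,suppress=True)
d1=pickle.load(open('w1.pkl','rb'))
for i in range(3): d=snap('wrist')
print(pose()[0], sensors.get_state()['tool_rot'])
cr=lambda L:[(160+(u+.5)/2.4-.5,120+(v+.5)/2.4-.5) for u,v in L]
P=np.float32(cr([(12,13),(770,12),(715,436),(66,437)])+[(257.6,278),(266,278),(307,278),(315.7,278),(356.2,278),(365,278)]+cr([(70,36),(113,427),(647,36),(612,426)]))
Q,st,e=cv2.calcOpticalFlowPyrLK(cv2.cvtColor(d1['image'],6),cv2.cvtColor(d['image'],6),P.reshape(-1,1,2),None,winSize=(15,15)); Q=Q[:,0]
print((Q-P).round(1).tolist())
rim=onz(d,Q[:4],.05); c=rim.mean(0); ax=(rim[1]+rim[2]-rim[0]-rim[3])[:2]; yaw=np.arctan2(ax[1],ax[0]); 
print('c',c,'yaw',np.degrees(yaw),np.linalg.norm(ax)/2)
M=np.array([[np.cos(yaw),np.sin(yaw)],[-np.sin(yaw),np.cos(yaw)]])
for L,z in ((Q[4:10],.03),(Q[10:],.056)): print(((onz(d,L,z)-c)[:,:2]@M.T*1000).round(1).tolist())
```

```text
[0.52985 0.16587 0.16993] [-3.14149 -0.0005   1.62477]
[[5.099999904632568, 7.099999904632568], [2.5, 9.699999809265137], [2.0999999046325684, 5.5], [0.5, -1.0], [2.299999952316284, 5.199999809265137], [2.200000047683716, 5.199999809265137], [2.0, 5.699999809265137], [2.0, 5.800000190734863], [1.7000000476837158, 6.099999904632568], [1.7999999523162842, 6.199999809265137], [4.900000095367432, 7.0], [2.0999999046325684, -0.10000000149011612], [2.9000000953674316, 9.300000190734863], [0.30000001192092896, 3.9000000953674316]]
c [0.53578 0.17176 0.05   ] yaw 2.134140420176177 0.23314076779082013
[[-57.7, -60.8], [-50.1, -60.7], [-13.0, -60.6], [-5.0, -60.6], [31.7, -60.3], [39.7, -60.2]]
[[-97.5, 62.8], [-96.1, -62.6], [76.6, 63.9], [76.8, -63.2]]
```

Two views agree: the bin centre is about (0.536, 0.170) with yaw 2.6°. The insert is about 10 mm toward the robot, so the slots sit at about +35 and −55 mm in bin x. Next is the tall divider's stand.

Run:
```python
from h import *
np.set_printoptions(precision=4,suppress=True)
d=snap('top')
cv=lambda L:[(315+(u+.5)/4.7-.5,240+(v+.5)/4.7-.5) for u,v in L]
for n,L,z in (('tall',[(505,193),(760,211)],.1337),('low',[(65,148),(303,207)],.1065)):
    q=onz(d,cv(L),z); v=q[0]-q[1]; print(n,q,'mid',q.mean(0),'len',np.linalg.norm(v),'yaw',np.degrees(np.arctan2(-v[0],v[1])))
p,R=pose()
plan(p,R,[((.548,-.345,.26),rot(86),14)])
```

```text
tall [[ 0.551  -0.2767  0.1337]
 [ 0.5438 -0.397   0.1337]] mid [ 0.5474 -0.3369  0.1337] len 0.1204826097923706 yaw -3.452420662260415
low [[ 0.5722 -0.0704  0.1065]
 [ 0.5451 -0.1848  0.1065]] mid [ 0.5586 -0.1276  0.1065] len 0.11751431915080372 yaw -13.333094989584724
[[-0.73,-0.01,-0.13,0.0,0.0,0.08],[-0.73,-0.01,-0.13,0.0,0.0,0.08],[-0.73,0.0,-0.13,0.0,0.0,0.08],[-0.73,0.0,-0.13,0.0,0.0,0.09],[-0.73,0.01,-0.13,0.0,0.0,0.08],[-0.73,0.02,-0.13,0.0,0.0,0.09],[-0.73,0.03,-0.13,0.0,0.0,0.08],[-0.73,0.03,-0.13,0.0,0.0,0.09]]
[[-0.73,0.04,-0.13,0.0,0.0,0.08],[-0.73,0.04,-0.13,0.0,0.0,0.09],[-0.73,0.05,-0.13,0.0,0.0,0.08],[-0.73,0.06,-0.13,0.0,0.0,0.09],[-0.72,0.06,-0.12,0.0,0.0,0.08],[-0.72,0.07,-0.13,0.0,0.0,0.09]]
```

{"op": "move_arm", "data": {
  "moves": [
    [-0.73, 0, -0.13, 0, 0, 0.08],
    [-0.73, 0, -0.13, 0, 0, 0.08],
    [-0.73, 0, -0.13, 0, 0, 0.08],
    [-0.73, 0, -0.13, 0, 0, 0.09],
    [-0.73, 0.01, -0.13, 0, 0, 0.08],
    [-0.73, 0.02, -0.13, 0, 0, 0.09],
    [-0.73, 0.03, -0.13, 0, 0, 0.08],
    [-0.73, 0.03, -0.13, 0, 0, 0.09]
  ]
}}

```text
time: 4.05
ee_pos: [0.5412, -0.1278, 0.2221]
tool_rot: [3.141, -0.0, 1.553]
contact_force: [0.3, 0.1, 0.8]
gripper_width: 0.0856
gripper_force: 0.0
```

{"op": "move_arm", "data": {
  "moves": [
    [-0.73, 0.04, -0.13, 0, 0, 0.08],
    [-0.73, 0.04, -0.13, 0, 0, 0.09],
    [-0.73, 0.05, -0.13, 0, 0, 0.08],
    [-0.73, 0.06, -0.13, 0, 0, 0.09],
    [-0.72, 0.06, -0.12, 0, 0, 0.08],
    [-0.72, 0.07, -0.13, 0, 0, 0.09],
    [0, 0, 0, 0, 0, 0],
    [0, 0, 0, 0, 0, 0]
  ]
}}

```text
time: 5.05
ee_pos: [0.5487, -0.3442, 0.2599]
tool_rot: [-3.141, -0.002, 1.5]
contact_force: [0.9, 0.7, -0.3]
gripper_width: 0.0855
gripper_force: 0.0
```

Run:
```python
from h import *
import pickle
for i in range(3): d=snap('wrist')
pickle.dump(d,open('w3.pkl','wb')); print(pose()[0],sensors.get_state()['tool_rot'],np.abs(sensors.get_state()['qd']).max())
g=d['image']; cv2.imwrite('pics/w3.png',np.clip(g*1.6,0,255).astype(np.uint8))
for r in cut_out('wrist','divider_tall')[:2]: print(r['score'],r['bbox'])
```

```text
[ 0.54905953 -0.34355655  0.26006589] [-3.14132922e+00 -1.45965193e-03  1.50195788e+00] 0.005578792596177041
0.93 [224.2, 276.0, 122.1, 107.5]
0.44 [261.2, 0.0, 109.9, 71.0]
```

View pics/w3.png

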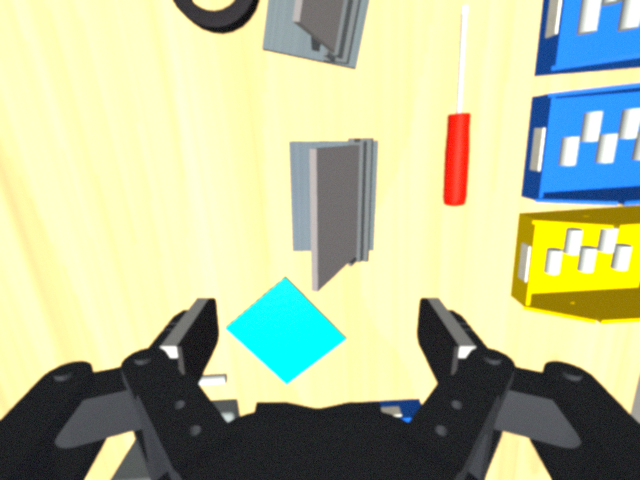

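The wrist view shows the tall plate's light top edge running from (313,150) to (316,290), and its stand beneath. I'll triangulate those ends with the top camera.

Run:
```python
from h import *
import pickle
np.set_printoptions(precision=4,suppress=True)
w=pickle.load(open('w3.pkl','rb')); d=snap('top')
cv=lambda u,v:(315+(u+.5)/4.7-.5,240+(v+.5)/4.7-.5)
a=tri([w,d],[(313,150),cv(505,193)]); b=tri([w,d],[(316,289.5),cv(760,211)])
print('tri',a,b,np.linalg.norm(a-b))
q=onz(w,[(313,150),(316,289.5)],.1337); v=q[0]-q[1]; print('wrist z=.1337',q,q.mean(0),np.linalg.norm(v),np.degrees(np.arctan2(-v[0],v[1])))
g=w['image'][:,:,1]
for r in (170,200,220,240,260,280): print(r,g[r,296:345].tolist())
for c in (313,314,315): print(c,g[144:156,c].tolist(),g[283:296,c].tolist())
```

```text
tri [ 0.5509 -0.2798  0.1205] [ 0.5439 -0.3969  0.1345] 0.11817496712011953
wrist z=.1337 [[ 0.5502 -0.2798  0.1337]
 [ 0.5441 -0.3974  0.1337]] [ 0.5472 -0.3386  0.1337] 0.11778760487015427 -2.9561011630127045
170 [103, 106, 106, 103, 102, 102, 102, 104, 106, 104, 103, 105, 104, 111, 117, 119, 121, 121, 120, 116, 103, 80, 71, 72, 68, 70, 68, 72, 69, 70, 71, 70, 71, 72, 71, 69, 68, 68, 68, 70, 68, 67, 70, 70, 72, 70, 69, 70, 70]
200 [104, 104, 108, 106, 105, 103, 105, 107, 106, 105, 107, 105, 106, 108, 115, 118, 121, 121, 121, 118, 110, 90, 73, 68, 67, 71, 70, 70, 69, 71, 69, 69, 69, 70, 69, 70, 72, 71, 70, 69, 69, 70, 68, 69, 70, 68, 70, 70, 72]
220 [104, 105, 107, 110, 106, 105, 105, 106, 107, 106, 107, 106, 104, 107, 114, 117, 121, 121, 121, 120, 109, 89, 74, 70, 69, 70, 69, 70, 69, 70, 72, 71, 67, 72, 70, 69, 70, 70, 68, 70, 69, 71, 71, 70, 67, 67, 68, 69, 68]
240 [108, 104, 106, 107, 106, 104, 106, 106, 106, 108, 107, 106, 104, 106, 112, 120, 121, 119, 120, 119, 112, 94, 77, 70, 67, 69, 69, 68, 70, 72, 70, 69, 68, 69, 68, 70, 69, 71, 70, 71, 69, 69, 71, 71, 71, 70, 71, 69, 71]
2
[... 151 characters left out ...]
, 69, 71, 70, 69, 69, 68, 70, 71, 71, 68, 70, 68, 72, 71, 70, 68, 66]
280 [178, 175, 176, 174, 172, 172, 170, 170, 169, 168, 170, 171, 171, 170, 164, 149, 131, 122, 121, 121, 117, 104, 84, 74, 69, 69, 70, 69, 71, 69, 71, 73, 88, 112, 141, 158, 166, 168, 168, 168, 169, 170, 171, 170, 170, 167, 165, 163, 163]
313 [100, 102, 102, 100, 106, 114, 120, 121, 120, 120, 121, 120] [121, 122, 122, 121, 121, 122, 125, 135, 153, 165, 169, 169, 170]
314 [101, 101, 103, 101, 103, 114, 120, 121, 120, 120, 119, 120] [121, 120, 120, 122, 120, 122, 122, 130, 148, 164, 170, 170, 170]
315 [102, 101, 102, 101, 99, 108, 112, 114, 114, 114, 114, 115] [120, 120, 122, 120, 119, 121, 120, 128, 145, 162, 169, 170, 170]
```

Run:
```python
from h import *
p,R=pose(); S=rot(86.6,-25); z=S.apply([0,0,1]); top=np.array([.547,-.338,.1337]); print(z)
plan(p,R,[(top-.05*z,S,6),(top+.03*z,S,4)])
```

```text
[ 0.42187438 -0.02506396 -0.90630779]
[[0.02,-0.08,0.27,-0.69,0.0,-0.02],[0.02,-0.1,0.26,-0.7,0.0,-0.02],[0.02,-0.12,0.26,-0.69,0.0,-0.01],[0.02,-0.13,0.25,-0.7,0.0,-0.02],[0.02,-0.15,0.24,-0.69,0.01,-0.01],[0.02,-0.17,0.22,-0.7,0.0,-0.02],[0.0,0.0,0.4,0.0,0.0,0.0],[0.0,0.0,0.4,0.0,0.0,0.0]]
[[0.0,0.0,0.4,0.0,0.0,0.0],[0.0,0.0,0.4,0.0,0.0,0.0]]
```

{"op": "move_arm", "data": {
  "moves": [
    [0.02, -0.08, 0.27, -0.69, 0, -0.02],
    [0.02, -0.1, 0.26, -0.7, 0, -0.02],
    [0.02, -0.12, 0.26, -0.69, 0, -0.01],
    [0.02, -0.13, 0.25, -0.7, 0, -0.02],
    [0.02, -0.15, 0.24, -0.69, 0, -0.01],
    [0.02, -0.17, 0.22, -0.7, 0, -0.02],
    [0, 0, 0, 0, 0, 0],
    [0, 0, 0, 0, 0, 0]
  ]
}}

```text
time: 6.3
ee_pos: [0.5267, -0.3383, 0.1803]
tool_rot: [2.704, 0.003, 1.51]
contact_force: [-0.1, 0.0, -0.2]
gripper_width: 0.0853
gripper_force: 0.0
```

Run:
```python
from h import *
np.set_printoptions(precision=4,suppress=True)
for i in range(2): d=snap('wrist')
p,R=pose(); S=rot(86.6,-25); z=S.apply([0,0,1]); top=np.array([.547,-.338,.1337]); print(p,top-.05*z,np.degrees((R.inv()*S).as_rotvec()))
g=d['image']
# detect top strip: print rows in raw
for r in (200,230,260): print(r,g[r,270:350,1].tolist())
cv2.imwrite('pics/w4.png',np.clip(g*1.6,0,255).astype(np.uint8))
import pickle; pickle.dump(d,open('w4.pkl','wb'))
print(proj(d,[top+S.apply([.06,0,0]),top-S.apply([.06,0,0])]))
plan(p,R,[(top+.03*z,S,4)])
```

```text
[ 0.5272 -0.338   0.1804] [ 0.5259 -0.3367  0.179 ] [0.1247 0.2008 0.0794]
200 [107, 108, 108, 110, 110, 112, 110, 111, 111, 112, 113, 111, 110, 112, 113, 112, 111, 111, 111, 110, 109, 110, 109, 109, 111, 110, 108, 108, 109, 109, 111, 110, 111, 113, 112, 111, 111, 121, 139, 147, 146, 147, 147, 148, 149, 149, 147, 144, 133, 119, 110, 108, 110, 111, 113, 114, 113, 112, 114, 132, 157, 173, 178, 179, 181, 186, 188, 190, 190, 189, 189, 188, 187, 187, 187, 189, 191, 191, 194, 194]
230 [108, 107, 106, 108, 109, 110, 111, 109, 109, 111, 112, 112, 110, 111, 112, 111, 110, 110, 109, 110, 108, 107, 110, 110, 110, 108, 109, 109, 109, 108, 109, 109, 109, 110, 111, 109, 109, 118, 133, 142, 145, 148, 145, 148, 147, 146, 146, 143, 133, 118, 113, 110, 110, 108, 112, 113, 111, 113, 123, 150, 178, 187, 190, 190, 192, 191, 191, 191, 193, 191, 190, 188, 187, 186, 187, 187, 188, 191, 194, 194]
260 [109, 109, 110, 107, 108, 109, 109, 111, 110, 110, 108, 100, 78, 58, 49, 42, 43, 42, 43, 49, 45, 60, 73, 90, 102, 104, 100, 76, 61, 53, 56, 69, 89, 106, 110, 112, 110, 116, 127, 137, 143, 142, 144, 145, 144, 146, 143, 139, 131, 115, 105, 106, 109, 110, 111, 113, 112, 113, 132, 157, 180, 189, 190, 190, 192, 192, 191, 192, 191, 191, 190, 189, 188, 187, 186, 187, 187, 189, 190, 192]
[[312.8847 158.7933]
 [313.629  344.4429]]
[[0.01,-0.01,0.4,0.01,0.01,0.0],[0.01,-0.01,0.4,0.0,0.01,0.0],[0.0,-0.01,0.41,0.01,0.01,0.01],[0.01,-0.01,0.4,0.0,0.0,0.0]]
```

View pics/w4.png

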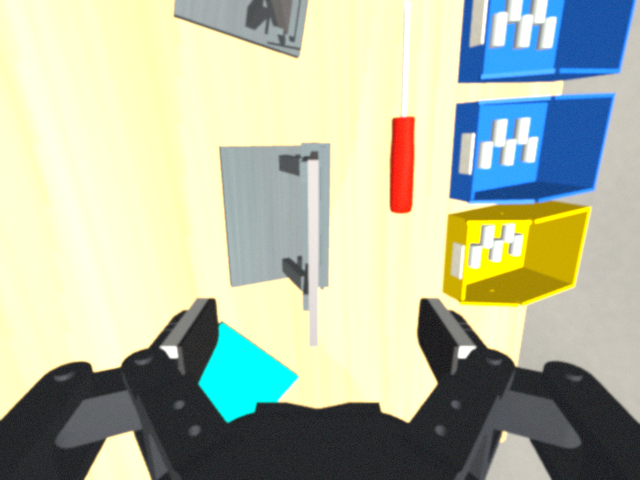

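The plate is now edge-on, with its light strip from (313,160) to (313,345), just as predicted. I'll go down and grip.

{"op": "move_arm", "data": {
  "moves": [
    [0.01, -0.01, 0.4, 0, 0.01, 0],
    [0.01, -0.01, 0.4, 0, 0.01, 0],
    [0, -0.01, 0.41, 0.01, 0.01, 0.01],
    [0.01, -0.01, 0.4, 0, 0, 0],
    [0, 0, 0, 0, 0, 0],
    [0, 0, 0, 0, 0, 0]
  ]
}}

```text
time: 7.15
ee_pos: [0.5576, -0.3389, 0.1055]
tool_rot: [2.706, -0.001, 1.509]
contact_force: [-0.5, -0.1, 0.1]
gripper_width: 0.0856
gripper_force: 0.0
```

{"op": "move_arm", "data": {
  "moves": [
    [0, 0, 0, 0, 0, 0],
    [0, 0, 0, 0, 0, 0],
    [0, 0, 0, 0, 0, 0],
    [0, 0, 0, 0, 0, 0],
    [0, 0, 0, 0, 0, 0],
    [0, 0, 0, 0, 0, 0]
  ],
  "jaw": 1,
  "squeeze": 50
}}

```text
time: 7.9
ee_pos: [0.5586, -0.3386, 0.1062]
tool_rot: [2.704, -0.0, 1.51]
contact_force: [1.1, 0.3, 1.8]
gripper_width: 0.0052
gripper_force: 50.9
```

Run:
```python
from h import *
p,R=pose(); z=R.apply([0,0,1]); q=p-.08*z
q,R2=plan(p,R,[(q,None,3)])
plan(q,R2,[((.555,-.2,.235),rot(89.5),5),((.571,.1716,.235),rot(92.6),8),((.571,.1716,.155),rot(92.6),3)])
```

```text
[[0.0,0.0,-0.53,0.0,0.0,0.0],[0.0,0.0,-0.53,0.0,0.0,0.0],[0.0,0.0,-0.54,0.0,0.0,0.0]]
[[0.55,0.17,-0.17,0.84,0.02,-0.1],[0.55,0.17,-0.18,0.83,0.02,-0.1],[0.55,0.15,-0.19,0.84,0.02,-0.1],[0.55,0.15,-0.21,0.83,0.02,-0.09],[0.55,0.13,-0.21,0.84,0.03,-0.1],[0.93,0.03,0.0,0.0,0.0,-0.06],[0.93,0.04,0.0,0.0,0.0,-0.07],[0.93,0.04,0.0,0.0,0.0,-0.06]]
[[0.93,0.05,0.0,0.0,0.0,-0.07],[0.93,0.06,0.0,0.0,0.0,-0.06],[0.93,0.06,0.0,0.0,0.0,-0.07],[0.92,0.07,0.0,0.0,0.0,-0.06],[0.93,0.08,0.0,0.0,0.0,-0.07],[0.0,0.0,0.53,0.0,0.0,0.0],[0.0,0.0,0.53,0.0,0.0,0.0],[0.0,0.0,0.54,0.0,0.0,0.0]]
```

{"op": "move_arm", "data": {
  "moves": [
    [0, 0, -0.33, 0, 0, 0],
    [0, 0, -0.53, 0, 0, 0],
    [0, 0, -0.53, 0, 0, 0],
    [0, 0, -0.21, 0, 0, 0]
  ]
}}

```text
time: 8.4
ee_pos: [0.5228, -0.3367, 0.1784]
tool_rot: [2.707, -0.001, 1.509]
contact_force: [-0.5, -0.4, -2.1]
gripper_width: 0.0052
gripper_force: 50.7
```

{"op": "move_arm", "data": {
  "moves": [
    [0.55, 0.17, -0.17, 0.84, 0.02, -0.1],
    [0.55, 0.17, -0.18, 0.83, 0.02, -0.1],
    [0.55, 0.15, -0.19, 0.84, 0.02, -0.1],
    [0.55, 0.15, -0.21, 0.83, 0.02, -0.09],
    [0.55, 0.13, -0.21, 0.84, 0.03, -0.1],
    [0.93, 0.03, 0, 0, 0, -0.06],
    [0.93, 0.04, 0, 0, 0, -0.07],
    [0.93, 0.04, 0, 0, 0, -0.06]
  ]
}}

```text
time: 9.4
ee_pos: [0.5592, -0.059, 0.2329]
tool_rot: [-3.136, -0.001, 1.582]
contact_force: [0.1, 0.5, -1.9]
gripper_width: 0.0053
gripper_force: 50.6
```

{"op": "move_arm", "data": {
  "moves": [
    [0.93, 0.05, 0, 0, 0, -0.07],
    [0.93, 0.06, 0, 0, 0, -0.06],
    [0.93, 0.06, 0, 0, 0, -0.07],
    [0.7, 0.07, 0, 0, 0, -0.06],
    [0.7, 0.08, 0, 0, 0, -0.07],
    [0.45, 0.02, 0, 0, 0, 0],
    [0, 0, 0, 0, 0, 0],
    [0, 0, 0, 0, 0, 0]
  ]
}}

```text
time: 10.4
ee_pos: [0.5713, 0.1692, 0.2344]
tool_rot: [-3.139, 0.001, 1.613]
contact_force: [-0.0, -0.5, -1.6]
gripper_width: 0.0055
gripper_force: 50.6
```

Run:
```python
from h import *
for i in range(2): d=snap('wrist')
g=d['image']; import pickle; pickle.dump(d,open('w5.pkl','wb'))
cv2.imwrite('pics/w5.png',np.clip(g*1.1,0,255).astype(np.uint8))
p,R=pose(); print(p,sensors.get_state()['tool_rot'],np.abs(sensors.get_state()['qd']).max(),sensors.get_state()['contact_force'])
print('pred bottom corners',proj(d,[p+R.apply([sx*.06,sy*.003,.0797]) for sx in (1,-1) for sy in (1,-1)]).round(1).tolist())
plan(p,R,[((.571,.1716,.155),rot(92.6),4)])
```

```text
[0.57147467 0.16914473 0.23473888] [-3.13947854e+00  1.89271130e-04  1.61260779e+00] 0.006762642992066192 [ 0.62210089 -0.99911784 -2.11916221]
pred bottom corners [[322.0, 158.1], [312.6, 158.1], [321.5, 323.3], [313.5, 323.3]]
[[0.01,0.0,0.4,-0.01,0.0,-0.01],[0.01,0.0,0.4,0.0,0.0,-0.01],[0.01,0.0,0.4,-0.01,0.0,-0.01],[0.02,-0.01,0.39,0.0,0.0,0.0]]
```

View pics/w5.png

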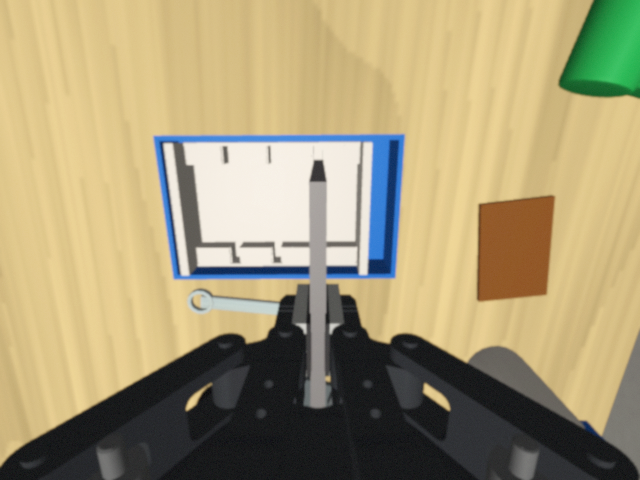

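The wrist view shows the plate vertical over the far slot. Its +y end face is dark, at columns 311–326 and rows 160–180. The rim spans columns 155–404 and rows 135–278. Next I'll measure the plate end against the rim with subpixel profiles.

Run:
```python
from h import *
import pickle; d=pickle.load(open('w5.pkl','rb')); g=d['image'].astype(int)
p,R=pose()
pr=lambda v:proj(d,[p+R.apply(v)])[0].round(1).tolist()
print('pred top +y corners',pr([.06,.003,-.0303]),pr([.06,-.003,-.0303]),'bottom',pr([.06,.003,.0797]),pr([.06,-.003,.0797]))
for c in (313,316,318,320,322): print('col',c,g[150:190,c,1].tolist())
for r in (163,170,178,190): print('row',r,g[r,300:335,1].tolist())
for c in (200,280,380): print('rim blue-red col',c,(g[:,c,0]-g[:,c,2])[128:145].tolist(),(g[:,c,0]-g[:,c,2])[260:290].tolist())
for r in (180,240): print('rim row',r,(g[:,:,0]-g[:,:,2])[r,150:180].tolist(),(g[:,:,0]-g[:,:,2])[r,385:412].tolist())
print('slots row',[(r,g[r,225:325,1].tolist()) for r in (254,260)])
```

```text
pred top +y corners [326.1, 179.4] [308.0, 179.4] bottom [322.0, 158.1] [312.6, 158.1]
col 313 [199, 199, 199, 202, 205, 207, 207, 207, 205, 195, 178, 163, 154, 149, 134, 121, 104, 88, 78, 68, 60, 57, 53, 52, 53, 52, 48, 49, 52, 53, 58, 97, 137, 148, 150, 151, 150, 150, 150, 150]
col 316 [218, 217, 217, 217, 218, 217, 217, 216, 208, 181, 127, 66, 51, 52, 51, 48, 51, 52, 49, 49, 48, 50, 48, 51, 54, 52, 49, 54, 53, 51, 62, 99, 134, 148, 150, 150, 151, 149, 150, 152]
col 318 [217, 217, 217, 218, 218, 217, 216, 216, 208, 182, 126, 71, 53, 50, 51, 52, 49, 48, 50, 50, 52, 50, 49, 52, 52, 52, 51, 51, 51, 53, 64, 98, 134, 149, 150, 151, 151, 150, 150, 150]
col 320 [217, 217, 217, 217, 216, 217, 217, 216, 207, 180, 126, 71, 52, 53, 50, 53, 52, 51, 52, 50, 50, 52, 52, 52, 50, 51, 50, 51, 48, 50, 61, 99, 136, 148, 152, 149, 149, 149, 149, 150]
col 322 [212, 210, 209, 209, 209, 209, 209, 208, 203, 181, 143, 113, 100, 89, 80, 70, 63, 60, 56, 53, 52, 51, 51, 52, 51, 49, 50, 50, 51, 54, 60, 98, 135, 149, 151, 150, 151, 150, 149, 150]
row 163 [218, 219, 219, 219, 219, 219, 218, 218, 217, 218, 217, 2
[... 2251 characters left out ...]
7, 217, 217, 217, 217, 217, 217, 216, 217, 217, 217, 217, 216, 217, 216, 216, 216, 217, 216, 215, 216, 216, 215, 208, 189, 163, 149, 147, 145, 145, 145, 145, 147, 147, 145, 145, 143, 145, 144, 146]), (260, [215, 216, 216, 215, 209, 201, 191, 154, 107, 93, 90, 91, 92, 102, 141, 184, 208, 216, 217, 217, 217, 216, 218, 217, 217, 217, 218, 217, 217, 217, 217, 217, 218, 217, 217, 217, 218, 217, 217, 218, 216, 217, 217, 216, 216, 212, 205, 195, 160, 111, 92, 90, 92, 90, 100, 137, 182, 208, 214, 216, 216, 217, 216, 217, 216, 216, 217, 216, 217, 216, 216, 216, 215, 216, 215, 216, 216, 216, 215, 215, 216, 215, 215, 208, 188, 163, 148, 146, 147, 145, 148, 144, 144, 144, 144, 144, 145, 144, 144, 147])]
```

Run:
```python
from h import *
import pickle; d=pickle.load(open('w5.pkl','rb'))
np.set_printoptions(precision=4,suppress=True)
p,R=pose()
T=onz(d,[(200,134.6),(280,134.75),(380,134.0)],.05);B=onz(d,[(200,278.9),(280,278.25),(380,277.8)],.05)
L=onz(d,[(159.4,180),(167.9,240)],.05);Rr=onz(d,[(401.2,180),(397.2,240)],.05)
yaw=np.arctan2(T[2,1]-T[0,1]+B[2,1]-B[0,1],T[2,0]-T[0,0]+B[2,0]-B[0,0]); print(np.degrees(yaw))
yl=[np.degrees(-np.arctan2(q[0,0]-q[1,0],q[0,1]-q[1,1])) for q in (L,Rr)];print('side yaws',yl)
yaw=np.radians(2.6); M=np.array([[np.cos(yaw),np.sin(yaw)],[-np.sin(yaw),np.cos(yaw)]])
f=lambda q:q[:,:2]@M.T
print(f(T)[:,1],f(B)[:,1],f(L)[:,0],f(Rr)[:,0])
cb=np.array([(f(L)[:,0].mean()+f(Rr)[:,0].mean())/2,(f(T)[:,1].mean()+f(B)[:,1].mean())/2]); print('bin c world',M.T@cb,'W',f(T)[:,1].mean()-f(B)[:,1].mean(),f(Rr)[:,0].mean()-f(L)[:,0].mean())
s=f(onz(d,[(232,260),(239.2,260),(272.9,260),(280,260)],.03))-cb; print('slots',s*1e3)
zb=p[2]-.0797; q=f(onz(d,[(317.95,160.2)],zb))-cb; print('plate +y bottom end in bin',q*1e3,'TCP in bin',(f(p[None])-cb)*1e3)
q=f(onz(d,[(317.6,181)],p[2]+.0303))-cb; print('plate +y top end in bin',q*1e3)
```

```text
2.658208147256864
side yaws [np.float64(2.648923636350232), np.float64(2.6380309325782654)]
[0.2179 0.2176 0.2178] [0.0733 0.0736 0.0738] [0.4266 0.4267] [0.6588 0.6588]
bin c world [0.5355 0.1701] W 0.14422161677716594 0.23217099387172557
slots [[-58.424  -58.885 ]
 [-50.5475 -58.9188]
 [-13.6529 -59.0732]
 [ -5.8757 -59.1049]]
plate +y bottom end in bin [[36.3056 56.0284]] TCP in bin [[35.8438 -2.6329]]
plate +y top end in bin [[36.2923 56.8326]]
```

Run:
```python
from h import *
p,R=pose()
plan(p,R,[((.5701,.1728,.122),rot(92.64),4)])
```

```text
[[0.02,0.0,0.56,-0.01,0.0,-0.01],[0.02,-0.01,0.56,0.0,0.0,-0.01],[0.02,-0.01,0.57,-0.01,0.0,-0.01],[0.01,0.0,0.56,0.0,0.0,-0.01]]
```

{"op": "move_arm", "data": {
  "moves": [
    [0.02, 0, 0.56, -0.01, 0, -0.01],
    [0.02, -0.01, 0.56, 0, 0, -0.01],
    [0.02, -0.01, 0.57, -0.01, 0, -0.01],
    [0.01, 0, 0.56, 0, 0, -0.01],
    [0, 0, 0, 0, 0, 0],
    [0, 0, 0, 0, 0, 0],
    [0, 0, 0, 0, 0, 0]
  ]
}}

```text
time: 11.38
ee_pos: [0.5711, 0.1752, 0.1237]
tool_rot: [3.139, -0.002, 1.62]
contact_force: [-0.5, 0.4, -1.5]
gripper_width: 0.0053
gripper_force: 50.6
```

```bash
cat > m.py <<'E'
from h import *
import pickle
np.set_printoptions(precision=4,suppress=True)
s=sensors.get_state(); print(s['time'],np.array(s['ee_pos']),np.array(s['tool_rot']),'F',np.array(s['contact_force']),'T',np.array(s['torque']))
yaw=np.radians(2.64); c=np.array([.5355,.1701]); M=np.array([[np.cos(yaw),np.sin(yaw)],[-np.sin(yaw),np.cos(yaw)]])
print('TCP in bin mm',M@(np.array(s['ee_pos'])[:2]-c)*1e3,'z',s['ee_pos'][2]*1e3)
E
python3 - <<'E'
from m import *
d=snap('wrist'); pickle.dump(d,open('w6.pkl','wb')); g=d['image']
cv2.imwrite('pics/w6.png',cv2.resize(g[100:300,160:480],None,fx=2.5,fy=2.5,interpolation=cv2.INTER_CUBIC))
p,R=pose(); print(proj(d,[p+R.apply([sx*.06,sy*.003,.0797]) for sx in (1,) for sy in (1,-1)]).round(1).tolist())
E
```

```text
11.375 [0.5711 0.1752 0.1237] [ 3.1385 -0.0019  1.6199] F [-0.509   0.4253 -1.4751] T [ 0.0467 -0.0176  0.0503]
TCP in bin mm [35.8235  3.4075] z 123.72581315518357
[[321.4, 158.0], [312.1, 158.0]]
```

View pics/w6.png

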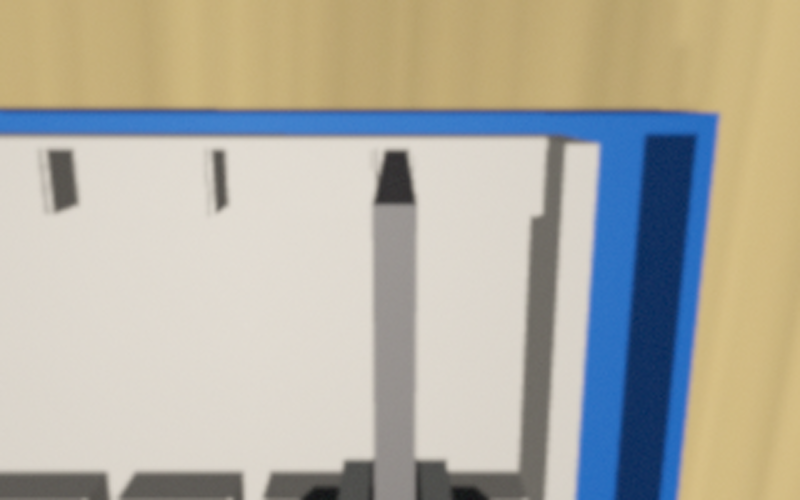

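The close view shows the plate end at crop columns 385–410. The far slot's near edge (light chamfer) is at 373, where the slot should span about 373–407, so the plate sits roughly 1–2 mm too far in +x. I'll measure it in pixels.

Run:
```python
from m import *
d=pickle.load(open('w6.pkl','rb')); g=d['image'].astype(int)
for r in (162,165,168,175,180): print(r,g[r,170:255,1].tolist(),'|',g[r,300:335,1].tolist())
for c in (184,188,247,315,318,320): print('col',c,g[150:190,c,1].tolist())
for c in (200,280): print('rim',c,(g[:,c,0]-g[:,c,2])[138:156].tolist())
print('rim r',(g[200,:,0]-g[200,:,2])[425:450].tolist())
```

```text
11.425 [0.5709 0.1753 0.1236] [ 3.1389 -0.002   1.6201] F [-0.5771 -0.1613 -0.8223] T [-0.0218  0.0241  0.0005]
TCP in bin mm [35.6367  3.5892] z 123.57214657297797
162 [214, 216, 215, 214, 208, 195, 192, 198, 183, 138, 98, 84, 84, 85, 84, 84, 84, 89, 123, 171, 204, 215, 215, 216, 216, 216, 217, 217, 216, 216, 217, 217, 217, 218, 217, 218, 218, 217, 217, 217, 217, 217, 217, 218, 218, 218, 218, 218, 218, 218, 218, 218, 218, 218, 217, 218, 217, 219, 219, 219, 219, 219, 218, 218, 218, 219, 218, 219, 219, 219, 217, 209, 201, 201, 183, 135, 96, 84, 92, 130, 178, 209, 218, 219, 219] | [219, 219, 218, 219, 218, 219, 217, 213, 207, 203, 198, 205, 199, 155, 91, 56, 55, 53, 51, 52, 52, 61, 103, 163, 199, 209, 214, 217, 216, 216, 217, 216, 217, 217, 217]
165 [215, 215, 214, 215, 210, 197, 189, 192, 185, 153, 109, 86, 82, 82, 84, 85, 85, 86, 109, 152, 190, 210, 216, 216, 216, 217, 217, 216, 216, 216, 217, 217, 217, 218, 218, 217, 217, 217, 218, 217, 218, 217, 218, 217, 218, 218, 218, 218, 217, 218, 218, 219, 218, 218, 218, 218, 218, 219, 219, 218, 218, 219, 219, 218, 219, 219, 219, 219, 218, 218
[... 2749 characters left out ...]
 151, 152]
col 318 [123, 125, 123, 122, 148, 189, 210, 216, 208, 182, 127, 68, 51, 49, 50, 54, 51, 51, 48, 49, 52, 53, 53, 47, 49, 52, 52, 53, 50, 53, 58, 98, 134, 148, 150, 151, 149, 151, 150, 151]
col 320 [125, 123, 122, 123, 148, 189, 210, 215, 208, 182, 127, 68, 52, 48, 51, 50, 50, 49, 51, 48, 53, 49, 48, 50, 52, 52, 51, 52, 51, 51, 60, 99, 136, 148, 150, 149, 150, 150, 150, 151]
rim 200 [-75, -74, -74, -71, -60, -20, 64, 123, 138, 141, 140, 140, 141, 134, 112, 55, 1, -14]
rim 280 [-75, -74, -74, -73, -66, -39, 35, 116, 136, 138, 139, 140, 141, 137, 124, 80, 11, -13]
rim r [84, 83, 80, 79, 78, 73, 77, 83, 114, 135, 145, 150, 152, 148, 146, 113, 45, -24, -64, -76, -76, -76, -75, -77, -77]
```

Run:
```python
from m import *
d=pickle.load(open('w6.pkl','rb'))
f=lambda u,v,z:M@(onz(d,[(u,v)],z)[0][:2]-c)*1e3
p=-np.array(d['R']).T@d['t']; zb=.1237-.0797
print('plate end',f(317.85,159.95,zb),'webs',f(184,159.6,.03),f(247,159.7,.03),'rim outer',f(200,143.7,.05),f(280,144,.05),'rim x',f(441.15,200,.05))
for z in (.03,): print([f(u,162,z).round(1) for u in (174.7,178.9,188.7,241,244.9,307.2)])
```

```text
11.425 [0.5709 0.1753 0.1236] [ 3.1389 -0.002   1.6201] F [-0.5771 -0.1613 -0.8223] T [-0.0218  0.0241  0.0005]
TCP in bin mm [35.6367  3.5892] z 123.57214657297797
plate end [36.36  62.519] webs [-54.835  61.574] [-11.9855  61.6589] rim outer [-36.3405  72.4779] [12.9235 72.4718] rim x [116.3135  37.6338]
[array([-61.3,  59.9]), array([-58.5,  60. ]), array([-51.8,  60. ]), array([-16.2,  60.1]), array([-13.5,  60.1]), array([29.1, 60.2])]
```

{"op": "move_arm", "data": {
  "moves": [
    [-0.05, -0.025, 0, 0, 0, 0],
    [0, 0, 0, 0, 0, 0],
    [0, 0, 0, 0, 0, 0],
    [0, 0, 0, 0, 0, 0]
  ]
}}

```text
time: 11.92
ee_pos: [0.5688, 0.173, 0.1221]
tool_rot: [-3.142, -0.001, 1.621]
contact_force: [0.1, 0.4, -2.4]
gripper_width: 0.0049
gripper_force: 50.6
```

```bash
cat >> m.py <<'E'
def edge(a,lo):
    """subpixel crossing of half level between a[0] side and a[-1] side"""
    a=np.array(a,float); h=(np.median(a[:3])+np.median(a[-3:]))/2; i=np.where(np.diff(np.sign(a-h)))[0][0]
    return lo+i+(h-a[i])/(a[i+1]-a[i])
def fin(d,u,v,z): return M@(onz(d,[(u,v)],z)[0][:2]-c)*1e3
E
python3 - <<'E'
from m import *
d=snap('wrist'); g=d['image'].astype(int)
v=edge(g[152:170,318,1][4:],156); L=edge(g[163,304:318,1],304); R_=edge(g[163,318:332,1],318)
print(v,L,R_, 'plate',fin(d,(L+R_)/2,v,s['ee_pos'][2]-.0797))
print('webs',[g[154:168,u,1].tolist() for u in (185,)], 'row162',g[162,170:195,1].tolist(),g[162,300:330,1].tolist())
E
```

```text
11.925 [0.5688 0.173  0.1221] [-3.1415 -0.0014  1.6206] F [ 0.061   0.397  -2.4478] T [ 0.0476 -0.0139 -0.0196]
TCP in bin mm [33.4121  1.3182] z 122.09007195065227
159.85087719298247 313.15909090909093 322.640625 plate [33.681 60.457]
webs [[212, 198, 164, 116, 87, 86, 83, 85, 84, 85, 84, 84, 82, 82]] row162 [215, 215, 215, 215, 215, 215, 214, 210, 197, 190, 197, 186, 150, 104, 86, 84, 83, 83, 83, 82, 89, 118, 166, 201, 213] [219, 218, 218, 219, 218, 218, 218, 218, 217, 217, 219, 215, 201, 156, 91, 55, 53, 49, 49, 51, 54, 62, 103, 163, 202, 210, 199, 195, 207, 216]
```

{"op": "move_arm", "data": {
  "moves": [
    [-0.015, 0.02, 0.1, 0, 0, 0],
    [0, 0, 0, 0, 0, 0],
    [0, 0, 0, 0, 0, 0],
    [0, 0, 0, 0, 0, 0],
    [0, 0, 0, 0, 0, 0]
  ]
}}

```text
time: 12.6
ee_pos: [0.5699, 0.1722, 0.1172]
tool_rot: [3.141, -0.001, 1.62]
contact_force: [0.2, 0.6, -1.6]
gripper_width: 0.005
gripper_force: 50.6
```

Run:
```python
from m import *
d=snap('wrist'); g=d['image'].astype(int)
v=edge(g[152:170,318,1][4:],156); L=edge(g[163,306:318,1],306); R_=edge(g[163,318:327,1],318)
print(v,L,R_, 'plate',fin(d,(L+R_)/2,v,s['ee_pos'][2]-.0797))
print('webs',[g[150:164,u,1].tolist() for u in (185,)], 'row162',g[162,165:195,1].tolist(),g[162,300:332,1].tolist())
```

```text
12.6 [0.5699 0.1722 0.1172] [ 3.1415 -0.0014  1.6205] F [ 0.1689  0.5663 -1.5761] T [-0.0272 -0.0048 -0.0047]
TCP in bin mm [34.4772  0.4742] z 117.21743795935555
159.83333333333334 312.69444444444446 322.54761904761904 plate [34.5937 59.6242]
webs [[170, 202, 213, 212, 198, 164, 118, 91, 84, 85, 85, 84, 83, 82]] row162 [214, 215, 215, 215, 214, 214, 214, 210, 199, 186, 191, 194, 172, 128, 89, 85, 82, 84, 83, 85, 83, 85, 114, 160, 197, 211, 215, 216, 216, 216] [219, 219, 219, 218, 217, 219, 217, 219, 218, 217, 214, 204, 176, 125, 79, 54, 52, 49, 53, 53, 52, 61, 101, 161, 192, 198, 208, 211, 209, 213, 216, 217]
```

{"op": "move_arm", "data": {
  "moves": [
    [0, 0.008, 0.08, 0, 0, 0],
    [0, 0, 0.08, 0, 0, 0],
    [0, 0, 0.06, 0, 0, 0],
    [0, 0, 0, 0, 0, 0],
    [0, 0, 0, 0, 0, 0]
  ]
}}

```text
time: 13.28
ee_pos: [0.5703, 0.1721, 0.1061]
tool_rot: [3.142, -0.001, 1.62]
contact_force: [-0.3, 0.2, -0.7]
gripper_width: 0.0053
gripper_force: 50.6
```

{"op": "move_arm", "data": {
  "moves": [
    [0, 0, 0.08, 0, 0, 0],
    [0, 0, 0.08, 0, 0, 0],
    [0, 0, 0.08, 0, 0, 0],
    [0, 0, 0, 0, 0, 0],
    [0, 0, 0, 0, 0, 0]
  ]
}}

```text
time: 13.9
ee_pos: [0.5703, 0.1722, 0.0941]
tool_rot: [3.142, -0.001, 1.62]
contact_force: [0.5, -0.6, -1.8]
gripper_width: 0.0053
gripper_force: 50.6
```

Bottom is at about 14 mm with no force, so I'll continue gently.

{"op": "move_arm", "data": {
  "moves": [
    [0, 0, 0.05, 0, 0, 0],
    [0, 0, 0.05, 0, 0, 0],
    [0, 0, 0.03, 0, 0, 0],
    [0, 0, 0, 0, 0, 0],
    [0, 0, 0, 0, 0, 0]
  ]
}}

```text
time: 14.52
ee_pos: [0.5703, 0.1722, 0.0878]
tool_rot: [3.142, -0.001, 1.62]
contact_force: [-0.2, 0.6, 0.7]
gripper_width: 0.0054
gripper_force: 50.8
```

{"op": "move_arm", "data": {
  "moves": [
    [0, 0, 0.03, 0, 0, 0],
    [0, 0, 0.03, 0, 0, 0],
    [0, 0, 0, 0, 0, 0],
    [0, 0, 0, 0, 0, 0]
  ]
}}

```text
time: 15.02
ee_pos: [0.5708, 0.1723, 0.0877]
tool_rot: [3.14, -0.003, 1.62]
contact_force: [-4.2, 0.4, 15.3]
gripper_width: 0.0051
gripper_force: 53.3
```

Contact at 15 N at exactly the predicted seating height. Relax, release, and retreat.

{"op": "move_arm", "data": {
  "moves": [
    [0, 0, -0.04, 0, 0, 0],
    [0, 0, 0, 0, 0, 0],
    [0, 0, 0, 0, 0, 0]
  ]
}}

```text
time: 15.4
ee_pos: [0.5705, 0.1723, 0.0877]
tool_rot: [3.141, -0.002, 1.62]
contact_force: [-2.5, -0.6, 8.0]
gripper_width: 0.0052
gripper_force: 52.1
```

{"op": "move_arm", "data": {
  "moves": [
    [0, 0, 0, 0, 0, 0],
    [0, 0, 0, 0, 0, 0],
    [0, 0, 0, 0, 0, 0],
    [0, 0, 0, 0, 0, 0]
  ],
  "jaw": 0.4
}}

```text
time: 15.9
ee_pos: [0.5703, 0.1721, 0.0864]
tool_rot: [-3.141, -0.001, 1.62]
contact_force: [-0.3, -0.1, -0.4]
gripper_width: 0.0516
gripper_force: 0.0
```

{"op": "move_arm", "data": {
  "moves": [
    [0, 0, -0.2, 0, 0, 0],
    [0, 0, -0.5, 0, 0, 0],
    [0, 0, -0.8, 0, 0, 0],
    [0, 0, -0.8, 0, 0, 0],
    [0, 0, -0.5, 0, 0, 0],
    [0, 0, 0, 0, 0, 0],
    [0, 0, 0, 0, 0, 0]
  ]
}}

```text
time: 16.77
ee_pos: [0.5696, 0.172, 0.226]
tool_rot: [-3.14, -0.001, 1.62]
contact_force: [-0.3, 0.2, 0.0]
gripper_width: 0.0514
gripper_force: 0.0
```

Run:
```python
from m import *
d=snap('wrist'); g=d['image'].astype(int); pickle.dump(d,open('w7.pkl','wb'))
# where would plate top edge be if seated
X=[np.r_[c+M.T@np.array([x,y]),z] for x,y,z in ((.0351,.06,.118),(.0351,-.06,.118))]
q=proj(d,X); print(q)
for k,(u,v) in enumerate(q.round().astype(int)): 
    print('col',g[v-8:v+9,u,1].tolist()); 
    r=v+8 if k==0 else v-8
    print('row',g[r,u-12:u+13,1].tolist())
p,R=pose(); 
plan(p,R,[((.5586,-.1276,.24),rot(76.6),8)])
```

```text
16.775 [0.5696 0.172  0.226 ] [-3.1401 -0.0012  1.6205] F [-0.3     0.2147  0.0296] T [-0.0303 -0.0205  0.0023]
TCP in bin mm [34.1282  0.297 ] z 225.96669875906898
[[319.0329 156.3902]
 [318.4844 305.7482]]
col [215, 208, 181, 125, 68, 51, 50, 63, 99, 135, 148, 150, 149, 151, 150, 149, 150]
row [218, 218, 218, 217, 219, 218, 218, 209, 187, 162, 152, 151, 150, 151, 149, 152, 167, 193, 210, 216, 216, 217, 217, 217, 217]
col [140, 142, 140, 139, 140, 139, 139, 143, 157, 177, 190, 194, 195, 195, 195, 195, 194]
row [170, 172, 171, 170, 172, 171, 171, 171, 170, 163, 150, 141, 140, 140, 140, 141, 150, 162, 170, 172, 175, 172, 173, 174, 171]
[[-0.75,-0.06,-0.04,0.0,0.0,0.34],[-0.75,-0.04,-0.04,0.0,0.0,0.34],[-0.75,-0.01,-0.04,0.0,0.0,0.34],[-0.75,0.02,-0.03,-0.01,0.0,0.34],[-0.75,0.04,-0.04,0.0,0.0,0.34],[-0.74,0.07,-0.03,-0.01,0.0,0.34],[-0.74,0.09,-0.04,0.0,0.0,0.33],[-0.74,0.12,-0.03,-0.01,0.0,0.34]]
```

The tall divider is seated: its top ends are at rows 156 and 306, as predicted. On to the low divider.

Run:
```python
from h import *
p,R=pose(); S=rot(76.7,-25); z=S.apply([0,0,1]); top=np.array([.5586,-.1276,.1065]); print(z,top-.07*z)
plan(p,R,[(top-.07*z+[0,0,.02],S,9)])
```

```text
[ 0.41128316 -0.09722322 -0.90630779] [ 0.52981018 -0.12079437  0.16994155]
[[-0.65,-0.12,0.08,-0.46,-0.07,0.29],[-0.65,-0.1,0.08,-0.46,-0.07,0.29],[-0.65,-0.09,0.08,-0.46,-0.06,0.3],[-0.65,-0.07,0.08,-0.46,-0.07,0.29],[-0.65,-0.06,0.08,-0.46,-0.06,0.3],[-0.66,-0.04,0.08,-0.47,-0.07,0.29],[-0.65,-0.02,0.08,-0.46,-0.06,0.3],[-0.66,-0.01,0.09,-0.47,-0.07,0.29]]
[[-0.65,0.01,0.09,-0.46,-0.06,0.3]]
```

{"op": "move_arm", "data": {
  "moves": [
    [-0.65, -0.12, 0.08, -0.46, -0.07, 0.29],
    [-0.65, -0.1, 0.08, -0.46, -0.07, 0.29],
    [-0.65, -0.09, 0.08, -0.46, -0.06, 0.3],
    [-0.65, -0.07, 0.08, -0.46, -0.07, 0.29],
    [-0.65, -0.06, 0.08, -0.46, -0.06, 0.3],
    [-0.66, -0.04, 0.08, -0.47, -0.07, 0.29],
    [-0.65, -0.02, 0.08, -0.46, -0.06, 0.3],
    [-0.66, -0.01, 0.09, -0.47, -0.07, 0.29]
  ]
}}

```text
time: 17.82
ee_pos: [0.534, -0.0891, 0.1934]
tool_rot: [2.752, 0.006, 1.369]
contact_force: [1.0, 0.8, -0.7]
gripper_width: 0.0511
gripper_force: 0.0
```

{"op": "move_arm", "data": {
  "moves": [
    [-0.65, 0.01, 0.09, -0.46, -0.06, 0.3],
    [0, 0, 0, 0, 0, 0],
    [0, 0, 0, 0, 0, 0],
    [0, 0, 0, 0, 0, 0]
  ]
}}

```text
time: 18.32
ee_pos: [0.5313, -0.119, 0.1907]
tool_rot: [2.704, -0.002, 1.342]
contact_force: [-1.1, -0.1, 0.6]
gripper_width: 0.0513
gripper_force: 0.0
```

Run:
```python
from h import *
import pickle
np.set_printoptions(precision=4,suppress=True)
d=snap('wrist'); d=snap('wrist'); pickle.dump(d,open('w8.pkl','wb')); g=d['image'].astype(int)
p,R=pose(); S=rot(76.7,-25); top=np.array([.5586,-.1276,.1065]); print(p,np.degrees((R.inv()*S).as_rotvec()))
q=proj(d,[top+S.apply([.06,0,0]),top-S.apply([.06,0,0])]); print(q)
for k in (.03,.1,.3,.5,.7,.9,.97):
    u,v=(q[0]+(q[1]-q[0])*k).round().astype(int); print(v,u-20,g[v,u-20:u+21,1].tolist())
for e in q.round().astype(int):
    for du in (-2,0,2): print('col',e[0]+du,e[1]-12,g[e[1]-12:e[1]+13,e[0]+du,1].tolist())
```

```text
[ 0.5312 -0.1191  0.1909] [ 0.1115 -0.1459  0.1129]
[[301.7372 160.9685]
 [303.6687 320.2307]]
166 282 [63, 64, 61, 61, 62, 61, 63, 62, 67, 81, 108, 122, 128, 128, 128, 129, 129, 139, 155, 161, 163, 163, 164, 164, 163, 157, 143, 114, 107, 121, 126, 127, 124, 126, 127, 126, 129, 128, 126, 131, 159]
177 282 [126, 124, 124, 122, 120, 116, 114, 110, 104, 105, 115, 124, 127, 128, 128, 129, 133, 143, 156, 162, 162, 163, 163, 164, 163, 159, 141, 116, 109, 121, 128, 129, 127, 128, 128, 130, 131, 129, 126, 137, 166]
209 282 [125, 124, 125, 125, 126, 127, 127, 126, 125, 127, 127, 126, 126, 126, 126, 127, 133, 145, 157, 162, 162, 163, 162, 163, 161, 152, 124, 108, 115, 125, 126, 127, 127, 126, 129, 130, 129, 127, 133, 157, 185]
241 283 [125, 125, 126, 127, 126, 128, 126, 128, 127, 127, 126, 125, 127, 126, 126, 133, 147, 158, 161, 160, 162, 161, 161, 155, 141, 114, 108, 120, 124, 124, 123, 124, 124, 127, 127, 127, 131, 153, 183, 199, 204]
272 283 [64, 61, 62, 61, 60, 57, 52, 48, 52, 54, 52, 51, 52, 51, 58, 91, 130, 152, 158, 159, 159, 159, 158, 148, 122, 109, 114, 122, 124, 124, 124, 125, 127, 1
[... 583 characters left out ...]
55, 155, 156, 156]
col 302 149 [127, 126, 126, 126, 125, 126, 125, 120, 108, 88, 74, 99, 134, 156, 161, 163, 162, 163, 163, 163, 162, 162, 162, 163, 163]
col 304 149 [127, 127, 127, 127, 126, 125, 116, 97, 77, 69, 67, 90, 127, 153, 162, 164, 163, 164, 163, 164, 164, 163, 162, 162, 163]
col 302 308 [156, 157, 157, 155, 157, 156, 155, 156, 157, 154, 154, 155, 160, 176, 194, 203, 204, 203, 203, 203, 203, 203, 202, 198, 181]
col 304 308 [155, 156, 154, 155, 155, 155, 155, 155, 155, 156, 156, 155, 161, 176, 192, 201, 201, 202, 202, 203, 203, 203, 200, 188, 152]
col 306 308 [153, 156, 157, 159, 158, 159, 163, 165, 167, 168, 172, 175, 179, 186, 195, 200, 200, 199, 200, 200, 201, 199, 190, 160, 112]
```

Run:
```python
from h import *
import pickle
np.set_printoptions(precision=4,suppress=True)
d=pickle.load(open('w8.pkl','rb')); p,R=pose()
t=snap('top'); cv=lambda u,v:(315+(u+.5)/4.7-.5,240+(v+.5)/4.7-.5)
A=tri([d,t],[(304.1,160.6),cv(65,148)]);B=tri([d,t],[(302.3,321.3),cv(303,207)]);print('tri',A,B,np.linalg.norm(A-B))
for z in (.1045,.1065,.1085):
    q=onz(d,[(304.1,160.6),(302.3,321.3)],z); v=q[0]-q[1]; print(z,q.mean(0),np.linalg.norm(v),np.degrees(np.arctan2(-v[0],v[1])))
q=onz(d,[(304.1,160.6),(302.3,321.3)],.1065);v=q[0]-q[1]; yaw=np.degrees(np.arctan2(-v[0],v[1]))
top=q.mean(0); S=rot(90+yaw,-25); z=S.apply([0,0,1])
print(top,yaw); plan(p,R,[(top-.03*z,S,3),(top+.03*z,S,3)])
```

```text
tri [ 0.5722 -0.0696  0.1104] [ 0.544  -0.1849  0.1081] 0.1187589258566971
0.1045 [ 0.5595 -0.1288  0.1045] 0.12199424900299424 -14.659842960188078
0.1065 [ 0.5588 -0.1279  0.1065] 0.12086908246319333 -14.659842960188133
0.1085 [ 0.5582 -0.127   0.1085] 0.11974391592339238 -14.659842960188085
[ 0.5588 -0.1279  0.1065] -14.659842960188133
[[-0.01,-0.06,0.39,0.01,-0.04,0.07],[-0.01,-0.07,0.39,0.0,-0.04,0.08],[-0.02,-0.06,0.39,0.01,-0.04,0.07],[0.0,0.0,0.4,0.0,0.0,0.0],[0.0,0.0,0.4,0.0,0.0,0.0],[0.0,0.0,0.4,0.0,0.0,0.0]]
```

{"op": "move_arm", "data": {
  "moves": [
    [-0.01, -0.06, 0.39, 0.01, -0.04, 0.07],
    [-0.01, -0.07, 0.39, 0, -0.04, 0.07],
    [-0.02, -0.06, 0.39, 0.01, -0.03, 0.07],
    [0, 0, 0.4, 0, 0, 0],
    [0, 0, 0.4, 0, 0, 0],
    [0, 0, 0.4, 0, 0, 0],
    [0, 0, 0, 0, 0, 0],
    [0, 0, 0, 0, 0, 0]
  ]
}}

```text
time: 19.48
ee_pos: [0.5762, -0.1335, 0.0896]
tool_rot: [2.724, 0.0, 1.314]
contact_force: [0.7, 0.8, 2.1]
gripper_width: 0.0513
gripper_force: 0.0
```

Run:
```python
from h import *
np.set_printoptions(precision=4,suppress=True)
d=snap('wrist'); d=snap('wrist'); g=d['image'].astype(int); p,R=pose(); S=rot(75.4,-25); z=S.apply([0,0,1]); top=np.array([.5588,-.1279,.1065])
print(p,top+.03*z,(R.inv().apply(top+.03*z-p)*1e3),np.degrees((R.inv()*S).as_rotvec()),sensors.get_state()['contact_force'])
q=proj(d,[top+S.apply([.06,0,0]),top-S.apply([.06,0,0])]); print(q)
u,v=q[0].round().astype(int); print(g[v-12:v+13,u,1].tolist()); print([g[v+k,u-20:u+21,1].tolist() for k in (20,60)])
```

```text
[ 0.5762 -0.1337  0.0899] [ 0.5711 -0.1311  0.0793] [ 1.2418 -9.444   7.4443] [-1.0585  0.0667 -0.0861] [-0.8071 -0.6782  0.3397]
[[287.1568 173.9315]
 [294.5741 441.3386]]
[96, 68, 55, 57, 61, 62, 65, 64, 65, 66, 81, 116, 148, 160, 160, 161, 163, 160, 162, 161, 161, 162, 161, 160, 161]
[[129, 128, 129, 127, 128, 128, 128, 128, 127, 128, 130, 136, 148, 156, 160, 160, 160, 160, 160, 161, 160, 161, 162, 161, 162, 163, 162, 159, 149, 119, 95, 88, 88, 89, 87, 88, 88, 88, 89, 96, 111], [131, 131, 127, 127, 130, 131, 131, 130, 129, 131, 131, 129, 134, 142, 153, 159, 158, 158, 159, 158, 160, 159, 159, 160, 160, 161, 161, 160, 158, 146, 118, 94, 89, 90, 89, 89, 87, 88, 85, 91, 102]]
```

Run:
```python
from h import *
np.set_printoptions(precision=4,suppress=True)
s=sensors.get_state(); print(np.array(s['qpos']),np.array(s['qd']),np.array(s['joint_torque']),np.array(s['contact_force']),np.array(s['torque']))
```

```text
[ 0.1201  0.606   0.0784  2.1109 -0.8656  0.0147  0.7818] [ 0.0028 -0.0018 -0.0023 -0.0027 -0.0111  0.0013  0.0111] [ -0.0364 -38.196    1.2061  -9.1931   0.0026  -0.8941  -0.0131] [-0.8071 -0.6782  0.3397] [0.0965 0.4089 0.0738]
```

Joint 6 is at its lower limit (0.0147 rad), so the full 25° tilt isn't reachable this close in. I'll back off, use an 18° tilt, and let the fingers swing the leaning plate about its lower edge.

{"op": "move_arm", "data": {
  "moves": [
    [0, 0, -0.3, 0.6, 0, 0],
    [0, 0, -0.2, 0.5, 0, 0],
    [0, 0, 0, 0, 0, 0],
    [0, 0, 0, 0, 0, 0]
  ]
}}

```text
time: 20.08
ee_pos: [0.5666, -0.131, 0.1122]
tool_rot: [2.84, -0.0, 1.314]
contact_force: [-0.7, 0.1, -0.3]
gripper_width: 0.0511
gripper_force: 0.0
```

Run:
```python
from h import *
np.set_printoptions(precision=4,suppress=True)
d=snap('wrist'); d=snap('wrist')
p,R=pose(); print(p,sensors.get_state()['tool_rot'],np.array(sensors.get_state()['qpos']))
S=rot(75.5,-18); z=S.apply([0,0,1]); t=np.array([.5676,-.1302,.1101])
plan(p,R,[(t+.0*z,S,2),(t+.03*z,S,3)])
```

```text
[ 0.5663 -0.1313  0.1119] [ 2.8406 -0.0005  1.3131] [-0.1322  0.6066  0.4662  2.0321 -0.81    0.3462  0.7029]
[[0.01,0.0,0.02,-0.06,0.0,-0.02],[0.02,0.01,0.02,-0.07,0.01,-0.02],[0.0,0.0,0.2,0.0,0.0,0.0],[0.0,0.0,0.2,0.0,0.0,0.0],[0.0,0.0,0.2,0.0,0.0,0.0]]
```

{"op": "move_arm", "data": {
  "moves": [
    [0.01, 0, 0.02, -0.06, 0, -0.02],
    [0.02, 0.01, 0.02, -0.07, 0.01, -0.02],
    [0, 0, 0.2, 0, 0, 0],
    [0, 0, 0.2, 0, 0, 0],
    [0, 0, 0.2, 0, 0, 0],
    [0, 0, 0, 0, 0, 0],
    [0, 0, 0, 0, 0, 0],
    [0, 0, 0, 0, 0, 0]
  ]
}}

```text
time: 21.18
ee_pos: [0.5777, -0.1328, 0.0825]
tool_rot: [2.825, 0.001, 1.318]
contact_force: [0.1, 0.8, 0.5]
gripper_width: 0.051
gripper_force: 0.0
```

Run:
```python
from h import *
np.set_printoptions(precision=4,suppress=True)
d=snap('wrist')
p,R=pose(); print(p,sensors.get_state()['tool_rot'],np.array(sensors.get_state()['qpos']))
S=rot(75.5,-18); z=S.apply([0,0,1]); t=np.array([.5676,-.1302,.1101])
print('target',t+.03*z, 'err in tool mm',R.inv().apply(t+.03*z-p)*1e3)
plan(p,R,[(t+.03*z,S,1)])
```

```text
[ 0.5778 -0.1327  0.0825] [2.8252 0.0006 1.318 ] [-0.0591  0.6521  0.356   2.0333 -0.8762  0.2539  0.7699]
target [ 0.5766 -0.1325  0.0816] err in tool mm [-0.137  -1.4578  0.5541]
[[0.0,-0.03,0.01,0.02,0.01,0.0]]
```

Good. Correct by 1.5 mm and close.

{"op": "move_arm", "data": {
  "moves": [
    [0, -0.03, 0.01, 0, 0, 0],
    [0, 0, 0, 0, 0, 0],
    [0, 0, 0, 0, 0, 0],
    [0, 0, 0, 0, 0, 0],
    [0, 0, 0, 0, 0, 0],
    [0, 0, 0, 0, 0, 0]
  ],
  "jaw": 1,
  "squeeze": 50
}}

```text
time: 21.98
ee_pos: [0.5762, -0.1323, 0.0813]
tool_rot: [2.826, 0.0, 1.318]
contact_force: [-2.1, 1.2, 3.5]
gripper_width: 0.0053
gripper_force: 51.4
```

Run:
```python
from h import *
p,R=pose(); z=R.apply([0,0,1])
q,R2=plan(p,R,[(p-.08*z,None,4)])
q,R2=plan(q,R2,[((.53,-.08,.19),rot(80,-6),3),((.482,.1676,.17),rot(92.64),7),((.482,.1676,.14),rot(92.64),1)])
```

```text
[[0.0,0.0,-0.4,0.0,0.0,0.0],[0.0,0.0,-0.4,0.0,0.0,0.0],[0.0,0.0,-0.4,0.0,0.0,0.0],[0.0,0.0,-0.4,0.0,0.0,0.0]]
[[0.26,-0.14,-0.28,0.67,0.05,-0.24],[0.27,-0.15,-0.26,0.67,0.05,-0.25],[0.27,-0.17,-0.25,0.67,0.06,-0.24],[0.67,-0.26,0.03,0.14,0.02,-0.3],[0.68,-0.24,0.04,0.14,0.02,-0.3],[0.69,-0.22,0.04,0.14,0.01,-0.3],[0.69,-0.2,0.04,0.14,0.02,-0.3],[0.7,-0.17,0.05,0.15,0.01,-0.3]]
[[0.71,-0.15,0.05,0.14,0.02,-0.3],[0.71,-0.13,0.05,0.15,0.01,-0.31],[0.0,0.0,0.6,0.0,0.0,0.0]]
```

{"op": "move_arm", "data": {
  "moves": [
    [0, 0, -0.3, 0, 0, 0],
    [0, 0, -0.4, 0, 0, 0],
    [0, 0, -0.5, 0, 0, 0],
    [0, 0, -0.4, 0, 0, 0]
  ]
}}

```text
time: 22.48
ee_pos: [0.5524, -0.1262, 0.1579]
tool_rot: [2.825, 0.001, 1.318]
contact_force: [0.7, 0.2, -1.1]
gripper_width: 0.005
gripper_force: 50.8
```

{"op": "move_arm", "data": {
  "moves": [
    [0.26, -0.14, -0.28, 0.67, 0.05, -0.24],
    [0.27, -0.15, -0.26, 0.67, 0.05, -0.25],
    [0.27, -0.17, -0.25, 0.67, 0.06, -0.24],
    [0.67, -0.26, 0.03, 0.14, 0.02, -0.3],
    [0.68, -0.24, 0.04, 0.14, 0.02, -0.3],
    [0.69, -0.22, 0.04, 0.14, 0.01, -0.3],
    [0.69, -0.2, 0.04, 0.14, 0.02, -0.3],
    [0.7, -0.17, 0.05, 0.15, 0.01, -0.3]
  ]
}}

```text
time: 23.48
ee_pos: [0.4961, 0.0979, 0.1752]
tool_rot: [3.111, 0.003, 1.555]
contact_force: [-0.8, 0.5, 0.1]
gripper_width: 0.0053
gripper_force: 50.7
```

{"op": "move_arm", "data": {
  "moves": [
    [0.71, -0.15, 0.05, 0.14, 0.02, -0.3],
    [0.71, -0.13, 0.05, 0.15, 0.01, -0.31],
    [0, 0, 0.6, 0, 0, 0],
    [0, 0, 0, 0, 0, 0],
    [0, 0, 0, 0, 0, 0],
    [0, 0, 0, 0, 0, 0],
    [0, 0, 0, 0, 0, 0]
  ]
}}

```text
time: 24.35
ee_pos: [0.4829, 0.1674, 0.1407]
tool_rot: [3.14, -0.0, 1.616]
contact_force: [-0.6, -0.1, -0.7]
gripper_width: 0.0052
gripper_force: 50.7
```

Run:
```python
from m import *
d=snap('wrist'); pickle.dump(d,open('w9.pkl','wb')); g=d['image']
p,R=pose(); print(np.array(sensors.get_state()['qpos']),np.abs(sensors.get_state()['qd']).max())
for z in (-.03,.05): print('pred +y end',proj(d,[p+R.apply([.06,y,z]) for y in (-.003,.003)]).round(1).tolist())
cv2.imwrite('pics/w9.png',cv2.resize(g[90:310,200:520],None,fx=2.5,fy=2.5,interpolation=cv2.INTER_CUBIC))
```

```text
24.35 [0.4829 0.1674 0.1407] [ 3.1401 -0.0001  1.6163] F [-0.5681 -0.1114 -0.6594] T [ 0.0179 -0.0263  0.0181]
TCP in bin mm [-52.697   -0.2677] z 140.69953046060013
[-0.8147  0.6032  0.6744  1.9448 -0.5303  0.7755  0.2094] 0.0045081283544726345
pred +y end [[307.4, 179.1], [325.3, 179.1]]
pred +y end [[311.4, 161.5], [322.1, 161.5]]
```

View pics/w9.png

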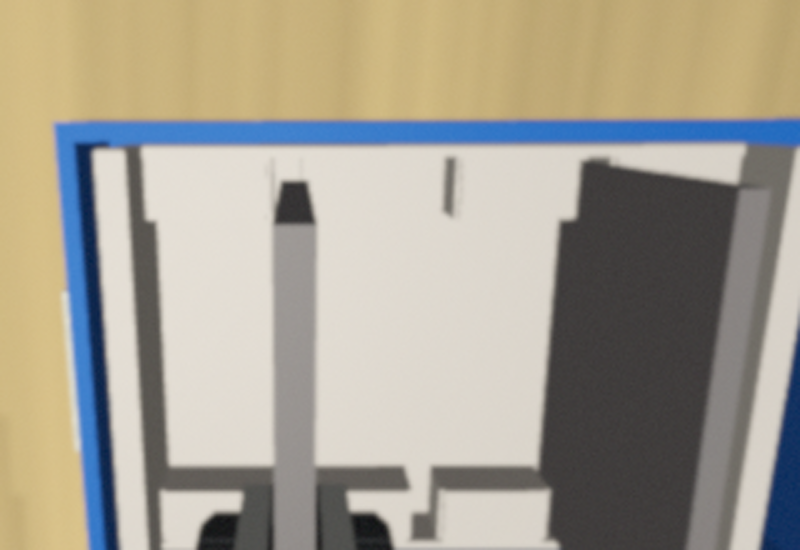

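The view shows the tall plate seated at the right and the middle slot empty at (450,185). The low plate's end is at (294,182) over the near slot, whose chamfer lines are at crop columns 272 and 301.

```bash
cat > n.py <<'E'
from m import *
def meas(d,L=.05):
    g=d['image'].astype(int)[:,:,1]; zb=s['ee_pos'][2]-L
    v=edge(g[155:170,318],155); r=int(v)+3
    l=edge(g[r,306:317],306); R_=edge(g[r,319:328],319)
    print('v',round(v,1),'l,r',round(l,1),round(R_,1),'plate end in bin',fin(d,(l+R_)/2,v,zb),'zb',zb)
    print('slot target col',[proj(d,[np.r_[c+M.T@np.array([x,.06]),.03]])[0].round(1).tolist() for x in (-.0609,-.0549,-.0489)])
E
python3 - <<'E'
from n import *
d=pickle.load(open('w9.pkl','rb')); meas(d)
g=d['image'].astype(int)[:,:,1]
for r in (155,157,159): print(r,g[r,300:330].tolist())
print('web col 314/310',g[146:165,310].tolist(),g[146:165,319].tolist(), 'mid slot col 380',g[146:165,380].tolist())
E
```

```text
24.4 [0.4827 0.1675 0.1405] [ 3.1405 -0.      1.6166] F [-0.4778 -0.9417 -0.7438] T [ 0.0169 -0.063   0.0405]
TCP in bin mm [-52.8552  -0.1688] z 140.53278222445093
v 162.2 l,r 311.8 322.8 plate end in bin [-52.4696  59.473 ] zb 0.09053278222445092
slot target col [[305.6, 155.2], [313.9, 155.2], [322.1, 155.2]]
155 [221, 221, 222, 221, 221, 218, 217, 213, 206, 205, 214, 220, 221, 220, 221, 221, 221, 220, 220, 216, 213, 216, 220, 221, 220, 220, 220, 220, 219, 220]
157 [222, 221, 221, 221, 221, 216, 211, 210, 204, 204, 214, 221, 222, 221, 220, 220, 220, 221, 220, 216, 212, 215, 220, 220, 220, 220, 220, 220, 220, 220]
159 [222, 221, 222, 221, 221, 217, 211, 209, 200, 198, 212, 219, 221, 220, 221, 220, 220, 221, 220, 215, 212, 216, 220, 220, 221, 221, 220, 219, 219, 220]
web col 314/310 [128, 136, 174, 207, 219, 221, 219, 216, 215, 214, 215, 214, 214, 212, 211, 209, 209, 206, 203] [127, 136, 172, 207, 219, 220, 220, 217, 216, 216, 216, 216, 216, 215, 213, 197, 147, 79, 56] mid slot col 380 [123, 144, 180, 206, 214, 208, 187, 149, 118, 114, 113, 115, 115, 117, 117, 114, 116, 116, 118]
```

{"op": "move_arm", "data": {
  "moves": [
    [0, -0.02, 0.3, 0, 0, 0],
    [0, -0.02, 0.35, 0, 0, 0],
    [0, -0.008, 0.25, 0, 0, 0],
    [0, 0, 0, 0, 0, 0],
    [0, 0, 0, 0, 0, 0],
    [0, 0, 0, 0, 0, 0],
    [0, 0, 0, 0, 0, 0],
    [0, 0, 0, 0, 0, 0]
  ]
}}

```text
time: 25.4
ee_pos: [0.4801, 0.1676, 0.0952]
tool_rot: [3.141, 0.0, 1.617]
contact_force: [0.1, 0.0, -1.3]
gripper_width: 0.0052
gripper_force: 50.7
```

Run:
```python
from n import *
d=snap('wrist'); meas(d); g=d['image'].astype(int)[:,:,1]
for r in (158,160): print(r,g[r,300:330].tolist())
for k in (308,319): print(g[146:172,k].tolist())
```

```text
25.4 [0.4801 0.1676 0.0952] [3.1411 0.0001 1.6171] F [ 0.1131  0.0101 -1.2739] T [ 0.017  -0.0305  0.0106]
TCP in bin mm [-55.5019   0.1046] z 95.20150793435624
v 162.2 l,r 311.8 322.6 plate end in bin [-55.4294  59.8444] zb 0.04520150793435625
slot target col [[308.1, 160.0], [318.1, 160.0], [328.0, 160.0]]
158 [221, 221, 220, 220, 220, 221, 220, 220, 216, 211, 210, 204, 205, 214, 218, 220, 220, 220, 220, 220, 219, 220, 219, 219, 214, 202, 199, 209, 214, 211]
160 [221, 221, 220, 221, 220, 220, 221, 220, 216, 210, 209, 203, 202, 211, 216, 217, 217, 217, 217, 217, 217, 217, 217, 217, 214, 202, 197, 209, 214, 211]
[128, 130, 128, 125, 127, 165, 205, 218, 219, 219, 219, 217, 216, 216, 216, 216, 219, 220, 221, 220, 221, 220, 220, 219, 219, 218]
[129, 129, 126, 123, 123, 163, 204, 218, 220, 220, 219, 220, 220, 219, 217, 200, 149, 79, 54, 54, 52, 52, 54, 50, 53, 52]
```

{"op": "move_arm", "data": {
  "moves": [
    [-0.004, 0.014, 0.1, 0, 0, 0],
    [0, 0, 0.06, 0, 0, 0],
    [0, 0, 0, 0, 0, 0],
    [0, 0, 0.08, 0, 0, 0],
    [0, 0, 0.08, 0, 0, 0],
    [0, 0, 0.06, 0, 0, 0],
    [0, 0, 0, 0, 0, 0],
    [0, 0, 0, 0, 0, 0]
  ]
}}

```text
time: 26.45
ee_pos: [0.4807, 0.1673, 0.076]
tool_rot: [3.141, 0.0, 1.617]
contact_force: [-0.4, -0.7, -0.1]
gripper_width: 0.0055
gripper_force: 50.7
```

Bottom is about 26 mm up, inside the slot with no force. Continuing down.

{"op": "move_arm", "data": {
  "moves": [
    [0, 0, 0.08, 0, 0, 0],
    [0, 0, 0.08, 0, 0, 0],
    [0, 0, 0.08, 0, 0, 0],
    [0, 0, 0.04, 0, 0, 0],
    [0, 0, 0, 0, 0, 0],
    [0, 0, 0, 0, 0, 0]
  ]
}}

```text
time: 27.2
ee_pos: [0.4807, 0.1674, 0.062]
tool_rot: [3.141, 0.0, 1.617]
contact_force: [-0.5, -0.0, -0.1]
gripper_width: 0.0051
gripper_force: 50.7
```

{"op": "move_arm", "data": {
  "moves": [
    [0, 0, 0.04, 0, 0, 0],
    [0, 0, 0.02, 0, 0, 0],
    [0, 0, 0, 0, 0, 0],
    [0, 0, 0, 0, 0, 0]
  ]
}}

```text
time: 27.7
ee_pos: [0.4807, 0.1674, 0.059]
tool_rot: [3.142, 0.0, 1.617]
contact_force: [-0.9, 0.5, -0.6]
gripper_width: 0.005
gripper_force: 50.7
```

{"op": "move_arm", "data": {
  "moves": [
    [0, 0, 0.03, 0, 0, 0],
    [0, 0, 0.02, 0, 0, 0],
    [0, 0, 0, 0, 0, 0],
    [0, 0, 0, 0, 0, 0]
  ]
}}

```text
time: 28.2
ee_pos: [0.4808, 0.1674, 0.0573]
tool_rot: [3.141, -0.001, 1.617]
contact_force: [-0.7, -0.5, 7.1]
gripper_width: 0.0053
gripper_force: 51.9
```

{"op": "move_arm", "data": {
  "moves": [
    [0, 0, 0.03, 0, 0, 0],
    [0, 0, 0, 0, 0, 0],
    [0, 0, 0, 0, 0, 0]
  ]
}}

```text
time: 28.58
ee_pos: [0.481, 0.1674, 0.0573]
tool_rot: [3.141, -0.002, 1.617]
contact_force: [-4.0, 0.1, 17.7]
gripper_width: 0.0051
gripper_force: 53.7
```

{"op": "move_arm", "data": {
  "moves": [
    [0, 0, -0.06, 0, 0, 0],
    [0, 0, 0, 0, 0, 0],
    [0, 0, 0, 0, 0, 0]
  ]
}}

```text
time: 28.95
ee_pos: [0.4804, 0.1674, 0.0576]
tool_rot: [-3.141, 0.001, 1.617]
contact_force: [-0.7, -0.4, -1.1]
gripper_width: 0.0053
gripper_force: 50.7
```

{"op": "move_arm", "data": {
  "moves": [
    [0, 0, 0, 0, 0, 0],
    [0, 0, 0, 0, 0, 0],
    [0, 0, 0, 0, 0, 0],
    [0, 0, 0, 0, 0, 0]
  ],
  "jaw": 0.3
}}

```text
time: 29.45
ee_pos: [0.4807, 0.1674, 0.058]
tool_rot: [3.141, 0.0, 1.617]
contact_force: [-0.1, -0.8, -0.1]
gripper_width: 0.0596
gripper_force: 0.0
```

{"op": "move_arm", "data": {
  "moves": [
    [0, 0, -0.2, 0, 0, 0],
    [0, 0, -0.5, 0, 0, 0],
    [0, 0, -0.8, 0, 0, 0],
    [0, 0, -0.8, 0, 0, 0],
    [0, 0, -0.6, 0, 0, 0],
    [0, 0, 0, 0, 0, 0],
    [0, 0, 0, 0, 0, 0],
    [0, 0, 0, 0, 0, 0]
  ]
}}

```text
time: 30.45
ee_pos: [0.4797, 0.1673, 0.2019]
tool_rot: [-3.139, 0.001, 1.617]
contact_force: [0.5, 0.7, -0.3]
gripper_width: 0.0597
gripper_force: 0.0
```

Run:
```python
from m import *
d=snap('wrist'); g=d['image'].astype(int)[:,:,1]
for n,x,z in (('low',-.0546,.088),('tall',.0355,.118)):
    q=proj(d,[np.r_[c+M.T@np.array([x,y]),z] for y in (.06,-.06)]); print(n,q.round(1).tolist())
    (u,v),(u2,v2)=q.round().astype(int)
    print(' col',v-8,g[v-8:v+9,u].tolist(),v2-8,g[v2-8:v2+9,u2].tolist())
    for k in (.15,.5,.85):
        a,b=(q[0]+(q[1]-q[0])*k); a0=int(round(a)); print(' row',round(b),'pred col',round(a,1),'from',a0-12,g[int(round(b)),a0-12:a0+13].tolist())
```

```text
30.45 [0.4797 0.1673 0.2019] [-3.1392  0.0012  1.6171] F [ 0.4753  0.7473 -0.3287] T [0.0278 0.0274 0.0392]
TCP in bin mm [-55.8268  -0.1883] z 201.90441206733786
low [[319.2, 154.9], [319.1, 301.5]]
 col 147 [215, 219, 211, 184, 127, 71, 58, 80, 117, 143, 152, 153, 152, 155, 154, 153, 155] 293 [143, 142, 143, 143, 144, 144, 143, 142, 149, 162, 171, 177, 177, 177, 175, 175, 176]
 row 177 pred col 319.2 from 307 [222, 222, 221, 221, 222, 222, 220, 209, 182, 158, 153, 154, 153, 152, 157, 181, 208, 219, 221, 221, 220, 221, 220, 221, 220]
 row 228 pred col 319.2 from 307 [220, 220, 221, 221, 221, 221, 219, 208, 180, 157, 154, 152, 152, 153, 161, 185, 209, 219, 220, 220, 221, 220, 219, 219, 219]
 row 279 pred col 319.2 from 307 [200, 200, 199, 200, 199, 199, 199, 190, 171, 154, 148, 147, 145, 147, 155, 173, 190, 197, 199, 200, 199, 199, 199, 199, 199]
tall [[457.6, 157.1], [438.5, 320.3]]
 col 149 [212, 212, 212, 212, 211, 213, 208, 190, 156, 137, 135, 135, 135, 136, 137, 136, 137] 312 [133, 132, 133, 133, 133, 134, 132, 135, 139, 150, 162, 168, 170, 170, 169, 167, 165]
 row 182 pred col 454.7 from 443 [62, 63, 62, 61, 61, 61, 67, 89, 116, 131, 136, 136, 136, 134, 135, 134, 128, 121, 114, 110, 110, 111, 110, 108, 109]
 row 239 pred col 448.1 from 436 [61, 61, 61, 61, 62, 61, 61, 76, 100, 121, 132, 136, 135, 135, 135, 134, 132, 123, 115, 110, 109, 109, 109, 110, 108]
 row 296 pred col 441.4 from 429 [60, 61, 62, 62, 61, 61, 60, 64, 81, 106, 125, 132, 133, 134, 134, 135, 139, 149, 158, 165, 166, 166, 165, 166, 167]
```

Both plates appear where seated plates should, and the gripper is clear. Handing in.

```bash
python3 -c "
from bench import manip; print(manip.finish_job())"
```

```text
the job is handed in; nothing more can be done
None
```

I stood the tall divider in the far slot and the low one in the near slot, both pushed home and let go with the middle slot empty; the job was handed in at about 30 s, and `finish_job` gave no verdict.

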